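# Ready the board saw: bin the offcuts, tension the belt, set the speed

### The arm

A 7-joint arm with a two-finger parallel gripper is mounted at the origin on the work surface. World frame = base frame: x ahead of the robot, y to its left, z up, the work surface at z = 0. Lengths are in mm, angles in rad, forces in N, time in s.
With the tool pointing down it reaches from about 400 to 850 mm from the base axis. Payload 6.9 kg.
Tool frame: the origin (TCP) lies on the centre line of the jaws, within the pads' length; the fingertips stand env.tip_extent ahead of it and the grasp point (between the pads) lies 6 mm ahead of it (env.tip_extent is the distance from the TCP to the fingertips, in mm); z points along the fingers, y is the direction in which the jaws open and shut (so a half turn about z gives the same grasp; the last joint's range is limited). The gripper opens to 85 mm and grips with 20 to 120 N. Pads are 22 mm wide; open, the fingers measure 114 mm over their backs; the gripper's body (76 mm by 85 mm) begins 54 mm behind the grasp point. The pads swing forward as they close: fully open they stand 13 mm farther back than shut.
Start: joints at [1.367, 0.507, -0.238, 1.5, 0.126, 1.149, -0.155], TCP at [189.918, -595.436, 256.275] pointing down, gripper open.
Joint ranges: [-3.08, 3.08], [-0.24, 2.05], [-1.43, 1.35], [0, 2.5], [-1.52, 4.66], [0.17, 1.96], [-2.89, 2.89]. Speed limits (rad/s): [2.39, 2.39, 3.14, 3.14, 3.14, 3.14, 3.14].

### API

Orientations are given as a 3x3 rotation matrix whose columns are the frame's x, y, z axes.
In Python, from cell import env gives the robot as it stands.
- The arm moves only by the shell command python3 -m jog 'ROWS' [FORCE]. ROWS is JSON, a list of rows, each an object of numbers: "claw": the gripper command: -1 is shut, 1 is fully open, values between are in proportion; "tx", "ty", "tz": the shift along the tool's x, y, z in cm; "wx", "wy", "wz": the turn, a rotation vector about the tool's x, y, z in degrees. A call has 1 to 20 rows; each row shifts and turns the pose as measured when the row begins, along the tool's axes as they then stand; what a row does not reach is not made up. A row lasts 1/10 s, in which the tool goes at most 50 mm and 8.59 degrees, less where a joint would pass 70% of its speed; a pose out of reach is approached as far as the arm can. A call with a gripper value outside its range is refused whole. The fingers move at their own pace and stop on an object; FORCE is the grip in N (left out, the last holds). Time passes only in rows, so rows that do not move let the fingers close. It gives the time, the measured TCP pose, the force and the opening at its end, in the units of the state.
- env.get_obs(): the state, without advancing time (a new reading comes with each control period).
- env.capture(name): name is "side" or "top"; returns the picture (400x640x3 uint8, blue, green, red); there is no depth.
- env.camera_params(name): a dict with "mtx" (3x3 intrinsics, pixels), "extrinsics" (4x4, takes a point from world to camera coordinates). Camera axes: x right, y up, looking along -z (the intrinsics and any distortion apply to the point x, -y, -z); pixel columns grow to the right and rows downward; lengths in mm; the calibration is good to about 2 mm. A picture is of the moment at which its call begins. camera_params takes no time and is no camera call.
- env.finish_job(): hands the job in, once; it reports no verdict.
The state is a dict: "time_s": time; "qpos": joint angles; "joint_vel": joint speeds; "effort": joint torques, N m; "position": TCP position; "orientation": TCP orientation; "contact_force": force on the tool from outside, world axes, zero at the start; "wrist_torque": the same for the moment, N m; "width": finger opening in mm.
Only numpy, scipy, OpenCV 4.12 (cv2) and the standard library are available. Lean on these libraries where they do the work, as an engineer would, in place of code of your own. Each camera call takes 0.05 s, during which the arm holds its last target. There are 200 camera calls.

### The job

Get the little board saw ready for work: first push the tipped scrap bin back until it stands fully upright, then put every offcut lying on the saw table into it. After that wind the belt tension wheel clockwise until it turns firmly and its gauge pointer stands in the green band, never in the red, and last slide the speed grip level with the red clip. Leave the project box, relay, spudger and chip tube where they are.

Things in the scene. Friction and masses are not known exactly. Their poses are not given: they have to be found in the camera images.
- bin_pivot (a point): Grey steel tilting scrap bin: point midway between its two side pins, 75 mm above the desk, fixed to the dark stand (150 mm x by 190 mm y, cheeks 83 mm to either side of centre, 90 mm high). Axes: x from the bin's front (robot side) to its back, y along the pins, z up. Upright, the bin is an open-topped box 130 mm (x) by 150 mm (y) outside, walls 4 mm, centred on this point, its underside 30 mm below it and its rim 70 mm above it (145 mm above the desk).
- bin (a joint): tilt of the scrap bin about its pins in rad: 0 = fully upright against its stop (mouth up), growing as the mouth tips forward to -x of bin_pivot, up to 1.0; starts tipped. About 0.2 Nm of friction holds it where it is left; pushing the inside of its back wall towards +x (about 50 mm above the pins) swings it upright.
- bin_floor (a point): centre of the bin's inner floor; tilts with the bin; when upright its z points up. Inner space: x within 61 mm, y within 71 mm, walls 96 mm high above this point.
- tension_grip (a point): Belt tension wheel of the board saw: point on its axis half-way up the wheel. Round black fluted wheel 60 mm in diameter, 22 mm high, with a white stripe, its axis upright; it stands on a thin post, its underside 25 mm above the saw table and its top 97 mm above the desk. The wheel and its post do not move sideways. A thin clear blade guard, 22 mm high, stands 65 mm from the axis.
- tension (a joint): turn of the tension wheel in rad, growing clockwise seen from above (tighter); starts at 0.1 to 1.2, stays where left. Turning takes 0.5 Nm slack, 0.7 Nm near 3.0. At 3.2, mid-green, it turns firm: resistance then climbs steeply (5 Nm per rad) and pushes back while held; let go from beyond, it eases back to about 3.2. Green 2.95 to 3.5; red (over-tight) from 3.6; stop at 4.0.
- gauge_pointer (a point): top of the orange pointer (3 mm by 14 mm bar, lying across the scale) of the tension gauge on the saw table, beside the wheel. It moves along the saw's +x (away from the robot) by 14 mm per rad of the wheel's turn: white scale from 0, green band from 41 to 49 mm, red from 50 mm. This point's height 58 mm; its x axis is the direction of travel.
- speed_grip (a point): Speed slider of the grey control box (box 190 mm along x, 85 mm wide, 45 mm high): black grip, 14 mm along the track, 26 mm across, standing 34 mm above the box; this point is on its centre line 22 mm above the box top (68 mm above the desk). x axis = along the track, direction of faster. White line across its top. Slides with about 1.5 N friction and stays.
- speed (a joint): travel of the speed grip in m, 0 (near end) to 0.11 (far end, along the box's +x)
- clip: red preset clip, 6 mm (along track) by 14 mm by 4 mm, fixed on the box top 33 mm to one side (-y) of the track; origin in the centre of its underside; axes as the control box (x along the track).
- offcut1_mid (a point): centre of a loose bright aluminium box-section offcut with dark open ends, 50 mm (own x) by 20 mm (own y) by 20 mm (own z), about 45 g; present ones lie on the saw table, whose top is 50 mm above the desk. None if absent.
- offcut2_mid (a point): centre of a loose black finned heat-sink offcut, 44 mm (own x) by 24 mm (own y) by 20 mm (own z), about 45 g; present ones lie on the saw table, whose top is 50 mm above the desk. None if absent.
- offcut3_mid (a point): centre of a loose brown wooden batten offcut, 55 mm (own x) by 22 mm (own y) by 16 mm (own z), about 45 g; present ones lie on the saw table, whose top is 50 mm above the desk. None if absent.
- offcut4_mid (a point): centre of a loose green terminal-block offcut with four screw heads, 46 mm (own x) by 20 mm (own y) by 18 mm (own z), about 45 g; present ones lie on the saw table, whose top is 50 mm above the desk. None if absent.
- offcut5_mid (a point): centre of a loose copper bar offcut, 48 mm (own x) by 18 mm (own y) by 16 mm (own z), about 45 g; present ones lie on the saw table, whose top is 50 mm above the desk. None if absent.
- saw: small blue bench board saw with an aluminium table, 240 mm (x) by 370 mm (y), top 50 mm above the desk; origin under the table centre. Fixed, with a motor 60 mm high at its far edge. Seen from its origin the offcuts lie on the -y half, the guard at y +57 mm, the wheel at +122 mm, the gauge at +168 mm.
- enclosure: bystander: dented aluminium project box 90 x 120 x 45 mm, origin under its centre
- relay: bystander: black relay cube with clear top, 28 x 28 x 36 mm, origin under its centre
- spudger: bystander: white nylon spudger 150 mm (own y) x 12 x 6 mm, origin under its centre
- chip_tube: bystander: blue translucent chip tube 160 mm (own y) x 14 x 10 mm, origin under its centre
Not all that is in view belongs to the job. Of the things that look like the part that bears offcut4_mid, the smallest one is meant.

How it is judged (in metres and radians):
On the way, in this order (a step that is already met when the one before it is completed fails the run):
1. the scrap bin stands upright (value of joint bin below 0.12 rad), for 0.2 s.
2. all offcuts present are in the bin, still upright (value of joint bin below 0.12 rad and x of offcut1_mid in the frame of bin_floor between -0.063 and 0.063 m and y of offcut1_mid in the frame of bin_floor between -0.073 and 0.073 m and z of offcut1_mid in the frame of bin_floor between 0 and 0.092 m and x of offcut2_mid in the frame of bin_floor between -0.063 and 0.063 m and y of offcut2_mid in the frame of bin_floor between -0.073 and 0.073 m and z of offcut2_mid in the frame of bin_floor between 0 and 0.092 m and x of offcut3_mid in the frame of bin_floor between -0.063 and 0.063 m and y of offcut3_mid in the frame of bin_floor between -0.073 and 0.073 m and z of offcut3_mid in the frame of bin_floor between 0 and 0.092 m and x of offcut4_mid in the frame of bin_floor between -0.063 and 0.063 m and y of offcut4_mid in the frame of bin_floor between -0.073 and 0.073 m and z of offcut4_mid in the frame of bin_floor between 0 and 0.092 m and x of offcut5_mid in the frame of bin_floor between -0.063 and 0.063 m and y of offcut5_mid in the frame of bin_floor between -0.073 and 0.073 m and z of offcut5_mid in the frame of bin_floor between 0 and 0.092 m), for 0.3 s.
3. the belt tension is firm, pointer in the green band (value of joint tension between 2.88 and 3.58 rad), for 0.3 s.
4. the speed grip is level with the red clip (x of speed_grip in the frame of clip between -0.005 and 0.005 m), for 0.3 s.
At the end, for the whole second after the job is handed in: bin upright (within 0.12 rad), every present offcut inside it, tension wheel between 2.88 and 3.58 rad (pointer in green), speed grip's centre within 5 mm of the clip along the track (all of step 2 and all of step 3 and all of step 4 and velocity of joint speed below 0.01 m/s); the robot touches nothing.
It fails at once if the belt is over-tightened into the red (wheel beyond 3.7 rad) (value of joint tension above 3.7 rad).
It fails at once if the project box is moved by more than 30 mm (distance of enclosure from where it was at the start of the episode above 0.03 m).
It fails at once if the relay is moved by more than 30 mm (distance of relay from where it was at the start of the episode above 0.03 m).
It fails at once if the spudger is moved by more than 30 mm (distance of spudger from where it was at the start of the episode above 0.03 m).
It fails at once if the chip tube is moved by more than 30 mm (distance of chip_tube from where it was at the start of the episode above 0.03 m).
Of offcut1, offcut2, offcut3, offcut4, offcut5 only 3 to 5 are there at a start; the rules pass over those that are not, and their reading is None.
At some moment in a run one of offcut1, offcut2, offcut3, offcut4, offcut5 may be knocked a few centimetres aside while the robot is not near it.
Once in a run the grip may slacken for a moment while it holds something.
It also fails if it takes over 210 s, if anything falls off the work surface, if the arm or the gripper's body presses on something with over 40 N, if the wrist force passes 120 N, or if a joint passes its speed limit or range.

## Working session

There is one attempt and no reset: what is moved stays moved. The work goes in short steps, Python scripts to look and compute and a shell command to move; the robot and the scene stay as the last step left them, time stands still between calls to the robot, and variables do not carry over. Pictures are saved under pics/ and viewed, about 12 in all and at most 16, crops included, and the job is handed in when it is done.

```bash
ls; mkdir -p pics; cat > h.py <<'E'
import numpy as np, cv2
from cell import env
def proj(n,P):
    c=env.camera_params(n);E=np.array(c["extrinsics"]);K=np.array(c["mtx"])
    p=E[:3,:3]@np.array(P,float)+E[:3,3];p=np.array([p[0],-p[1],-p[2]]);q=K@p
    return q[:2]/q[2]
def ray(n,u,v):
    c=env.camera_params(n);E=np.array(c["extrinsics"]);K=np.array(c["mtx"])
    d=np.linalg.inv(K)@[u,v,1];d=E[:3,:3].T@np.array([d[0],-d[1],-d[2]])
    return -E[:3,:3].T@E[:3,3],d
def on(n,u,v,z):
    o,d=ray(n,u,v);return (o+d*(z-o[2])/d[2]).round(1)
def snap(n,name,crop=None,scale=1):
    im=env.capture(n);cv2.imwrite(f"pics/raw_{name}.png",im)
    if crop: im=im[crop[1]:crop[3],crop[0]:crop[2]]
    im=cv2.resize(im,None,fx=scale,fy=scale,interpolation=cv2.INTER_CUBIC);cv2.imwrite(f"pics/{name}.png",im)
E
python3 - <<'E'
from h import *
snap("top","t0",scale=1.25);snap("side","s0",scale=1.25)
for n in("top","side"):
    c=env.camera_params(n);print(n,{k:np.array(v).round(2).tolist() for k,v in c.items()})
print(env.get_obs(),env.tip_extent)
E
```

```text
pics
top {'mtx': [[429.48, 0.0, 333.44], [0.0, 429.48, 201.14], [0.0, 0.0, 1.0]], 'extrinsics': [[-0.0, -1.0, -0.0, -8.04], [0.99, -0.0, 0.14, -560.66], [-0.14, -0.0, 0.99, -1041.82], [0.0, 0.0, 0.0, 1.0]]}
side {'mtx': [[486.14, 0.0, 325.24], [0.0, 486.14, 197.9], [0.0, 0.0, 1.0]], 'extrinsics': [[-0.82, -0.58, 0.01, 457.9], [0.32, -0.44, 0.84, -270.65], [-0.48, 0.69, 0.55, -1205.09], [0.0, 0.0, 0.0, 1.0]]}
{'time_s': 0.1, 'qpos': array([ 1.36748983,  0.50826507, -0.23750104,  1.50103916,  0.12566814,
        1.14891891, -0.15481634]), 'joint_vel': array([ 0.00135415, -0.00050429, -0.00115171, -0.00073021, -0.00156724,
        0.00063087,  0.00138534]), 'effort': array([-5.58738233e-03, -6.21838188e+01, -2.19422020e+00, -2.50205308e+01,
        1.27221242e-02,  7.92687584e-03, -5.23882761e-05]), 'position': array([ 189.74655838, -595.05903489,  255.50632614]), 'orientation': array([[ 9.52710223e-01,  3.03879851e-01, -5.17409529e-04],
       [ 3.03880291e-01, -9.52708938e-01,  1.56441247e-03],
       [-1.75472539e-05, -1.64766231e-03, -9.99998642e-01]]), 'contact_force': array([-0.95560291, -0.58767651,  0.08066639]), 'wrist_torque': array([ 0.01906961,  0.0177736 , -0.01558826]), 'width': 85.57894093161943} 25.0
```

View pics/t0.png

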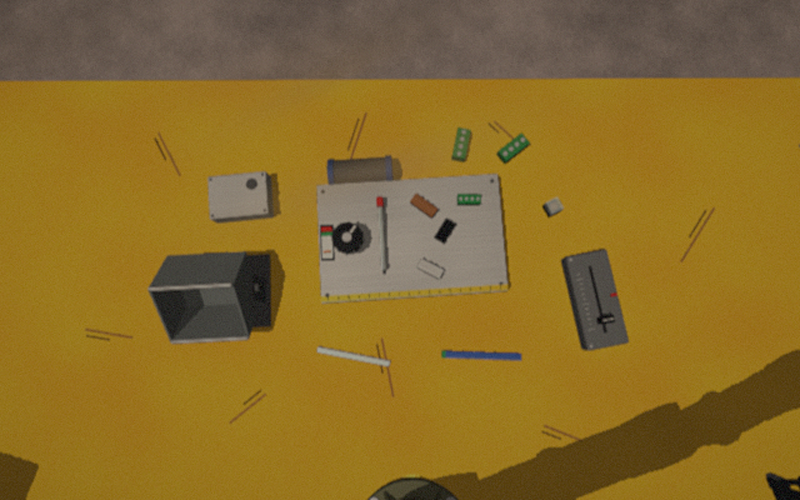

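View pics/s0.png

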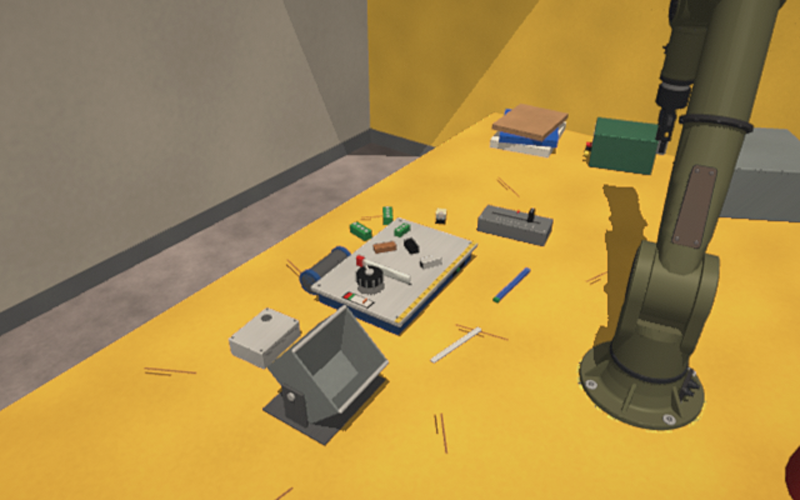

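Top view at 1.25x: bin (200,300) tipped towards the robot, saw centre (413,237), wheel (348,237), gauge (327,242), slider box (595,300) with its clip at (613,296). Candidates for offcut4 are the greens at (469,199), (461,144) and (513,148). The one at (469,199) is on the saw and looks smallest. The other offcuts are aluminium (431,268), heat sink (446,231) and a brown piece (424,205). I'll check these in a close crop.

```bash
cat > m.py <<'E'
from h import *
def rects(im,n,z,mask,roi,amin=25):
    x0,y0,x1,y1=roi;m=np.zeros_like(mask);m[y0:y1,x0:x1]=mask[y0:y1,x0:x1]
    m=cv2.morphologyEx(m,cv2.MORPH_CLOSE,np.ones((3,3)))
    out=[]
    for c in cv2.findContours(m,cv2.RETR_EXTERNAL,cv2.CHAIN_APPROX_NONE)[0]:
        if cv2.contourArea(c)<amin: continue
        W=np.array([on(n,*p[0],z)[:2] for p in c],np.float32)
        (cx,cy),(w,h),a=cv2.minAreaRect(W)
        if w<h: w,h,a=h,w,a+90
        out.append((np.round([cx,cy],0),np.round([w,h],0),round((a+90)%180-90,0)))
    return out
E
python3 - <<'E'
from m import *
im=cv2.imread("pics/raw_t0.png");hsv=cv2.cvtColor(im,cv2.COLOR_BGR2HSV)
a=cv2.resize(im[95:245,245:415],None,fx=4,fy=4,interpolation=cv2.INTER_CUBIC)
cv2.imwrite("pics/crop0.png",a)
G=cv2.inRange(hsv,(40,80,30),(90,255,255))
print("green z66",rects(im,"top",66,G,(330,140,400,180)),"off",rects(im,"top",18,G,(340,95,440,135)))
B=cv2.inRange(hsv,(0,60,30),(22,255,200));print("brown",rects(im,"top",66,B,(315,145,360,180)))
K=cv2.inRange(hsv,(0,0,0),(180,255,60));print("black",rects(im,"top",70,K,(335,165,375,205)),"wheel",rects(im,"top",97,K,(262,170,300,210)))
s=[(319,184),(497,175),(507,290),(324,299)]
print("saw",[on("top",u/1.25,v/1.25,50) for u,v in s])
R=cv2.inRange(hsv,(0,150,80),(8,255,255))|cv2.inRange(hsv,(172,150,80),(180,255,255));print("clip",rects(im,"top",49,R,(475,215,510,255),3))
print("box",[on("top",u/1.25,v/1.25,45) for u,v in[(563,258),(605,250),(628,342),(587,350)]],"grip top",on("top",606/1.25,318/1.25,79))
print("alu",[on("top",u/1.25,v/1.25,70) for u,v in[(422,257),(445,268),(440,279),(417,268)]])
print("stand",[on("top",u/1.25,v/1.25,0) for u,v in[(270,253),(271,326)]])
print("mouth",[on("top",u/1.25,v/1.25,z) for u,v,z in[(150,288,130),(235,288,130),(248,338,60),(170,342,60)]])
print("bystanders",[on("top",u/1.25,v/1.25,z) for u,v,z in[(240,195,45),(553,206,36),(353,356,6),(482,355,10)]])
E
```

```text
green z66 [(array([ 662., -114.]), array([45., 20.]), 90.0)] off [(array([ 784., -214.]), array([69., 28.]), -52.0), (array([ 794., -104.]), array([65., 24.]), -12.0)]
brown [(array([651., -23.]), array([57., 25.]), 54.0)]
black [(array([598., -66.]), array([44., 22.]), -31.0)] wheel [(array([580., 122.]), array([60., 57.]), -76.0)]
saw [array([698.3, 188. ,  50. ]), array([ 715.7, -174. ,   50. ]), array([ 481.5, -188. ,   50. ]), array([465.2, 173.1,  50. ])]
clip [(array([ 473., -399.]), array([10.,  5.]), -90.0)]
box [array([ 545.4, -302.6,   45. ]), array([ 561.3, -387.4,   45. ]), array([ 379.3, -422.7,   45. ]), array([ 364.1, -341.8,   45. ])] grip top [ 425.4 -370.3   79. ]
alu [array([545.3, -20.3,  70. ]), array([523.5, -65. ,  70. ]), array([502. , -55.1,  70. ]), array([523.7, -10.5,  70. ])]
stand [array([564.1, 296.5,   0. ]), array([413.1, 289.2,   0. ])]
mouth [array([482.1, 477.7, 130. ]), array([481.5, 322.3, 130. ]), array([390. , 316.7,  60. ]), array([382.9, 467.1,  60. ])]
bystanders [array([677.3, 349.3,  45. ]), array([ 653.9, -289.1,   36. ]), array([352.3, 119.7,   6. ]), array([ 353.6, -140.7,   10. ])]
```

View pics/crop0.png

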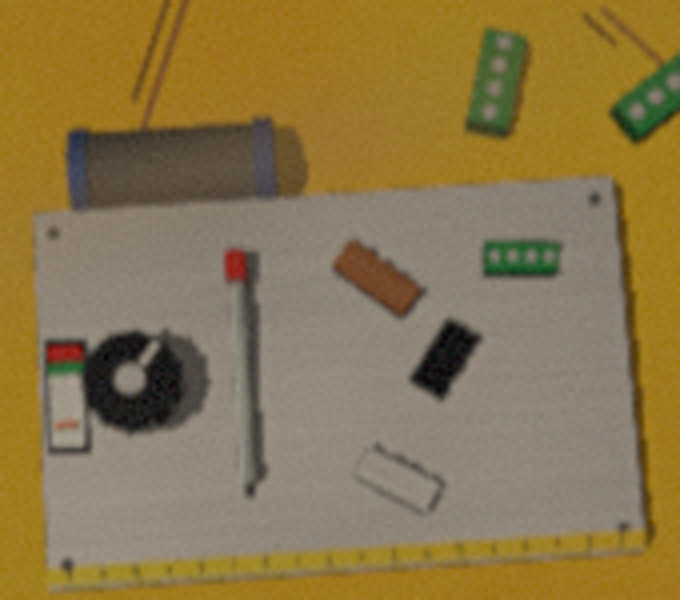

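The crop confirms it: the green piece on the saw is 45x20 mm and the off-table ones are 65–69 mm long, so they're decoys. Four offcuts are present: aluminium, heat sink, brown and green. Next I triangulate the bin rim.

```bash
cat > d.py <<'E'
# usage: d.py x y z yaw  -> tool-frame move (cm, deg) from the present pose (TCP target)
import sys
from h import *
from scipy.spatial.transform import Rotation as Ro
def st():
    o=env.get_obs();R=o["orientation"];y=np.degrees(np.arctan2(R[1,0],R[0,0]))
    print("t%.1f pos %s yaw %.1f F %s w %.1f q7 %.2f"%(o["time_s"],o["position"].round(1),y,o["contact_force"].round(1),o["width"],o["qpos"][6]));return o
def go(o,x,y,z,yaw):
    R=o["orientation"];a=np.radians(yaw);c,s=np.cos(a),np.sin(a)
    T=np.array([[c,s,0],[s,-c,0],[0,0,-1.]])
    print("  turn",np.degrees(Ro.from_matrix(R.T@T).as_rotvec()).round(1),"shift now",((R.T@(np.array([x,y,z])-o["position"]))/10).round(2),"shift after turn",((T.T@(np.array([x,y,z])-o["position"]))/10).round(2))
if __name__=="__main__":
    o=st()
    v=[float(a) for a in sys.argv[1:]]
    for i in range(0,len(v),4): go(o,*v[i:i+4])
E
python3 - <<'E'
from h import *
def tri(a,b):
    (o1,d1),(o2,d2)=ray("top",*a),ray("side",*b)
    A=np.stack([d1,-d2],1);s,*_=np.linalg.lstsq(A,o2-o1,rcond=None)
    p,q=o1+s[0]*d1,o2+s[1]*d2
    return ((p+q)/2).round(0),np.linalg.norm(p-q).round(1)
f=lambda u,v:(u/1.25,v/1.25)
for n,a,b in[("backL",(150,288),(272,358)),("backR",(235,288),(345,308)),("frontR",(248,338),(387,360)),("frontL",(170,342),(330,413)),("grip",(606,318),(531,210)),("wheel",(348,237),(370,269))]:
    print(n,tri(f(*a),f(*b)))
E
python3 d.py 450 -420 260 2.8 560 -100 260 2.8
```

```text
backL (array([491., 474., 155.]), np.float64(26.4))
backR (array([481., 311., 166.]), np.float64(4.3))
frontR (array([390., 309.,  85.]), np.float64(1.9))
frontL (array([388., 461.,  80.]), np.float64(11.0))
grip (array([ 423., -370.,   83.]), np.float64(6.1))
wheel (array([578., 120., 106.]), np.float64(2.5))
t0.1 pos [ 189.7 -595.1  255.5] yaw 17.7 F [-1.  -0.6  0.1] w 85.6 q7 -0.15
  turn [-0.1  0.  14.9] shift now [30.11 -8.77 -0.44] shift after turn [ 26.85 -16.21  -0.45]
  turn [-0.1  0.  14.9] shift now [ 50.32 -35.91  -0.39] shift after turn [ 39.4  -47.64  -0.45]
```

```bash
python3 -m jog '[{"claw":-1,"wz":7.5},{"claw":-1,"wz":7.5},{"tx":3.4,"ty":-2,"claw":-1},{"tx":3.4,"ty":-2,"claw":-1},{"tx":3.4,"ty":-2,"claw":-1},{"tx":3.4,"ty":-2,"claw":-1},{"tx":3.4,"ty":-2,"claw":-1},{"tx":3.4,"ty":-2,"claw":-1},{"tx":3.4,"ty":-2,"claw":-1},{"tx":3.4,"ty":-2,"claw":-1},{"tx":1.6,"ty":-3.9,"claw":-1},{"tx":1.6,"ty":-3.9,"claw":-1},{"tx":1.6,"ty":-3.9,"claw":-1},{"tx":1.6,"ty":-3.9,"claw":-1},{"tx":1.6,"ty":-3.9,"claw":-1},{"tx":1.6,"ty":-3.9,"claw":-1},{"tx":1.6,"ty":-3.9,"claw":-1},{"tx":1.6,"ty":-3.9,"claw":-1}]' 30; python3 d.py 560 100 260 2.8 440 388 260 2.8 440 388 260 0
```

```text
t0.1 pos [ 189.7 -595.1  255.5] yaw 17.7 F [-1.  -0.6  0.1] w 85.6 q7 -0.15
  turn [-0.1  0.  14.9] shift now [ 56.4  -54.97  -0.36] shift after turn [ 40.38 -67.61  -0.45]
  turn [-0.1  0.  14.9] shift now [ 53.72 -86.05  -0.31] shift after turn [ 29.8  -96.97  -0.45]
  turn [-0.1  0.  17.7] shift now [ 53.72 -86.05  -0.31] shift after turn [ 25.03 -98.31  -0.45]$[0]: bad value
```

```bash
python3 -m jog '[{"tx":0,"ty":0,"tz":0,"wx":0,"wy":0,"wz":7.5,"claw":-1}]' 30; python3 -m jog '[{"wz":7.5,"claw":-1.0}]';  python3 -m jog '[{"tx":3.4,"ty":-2.0,"tz":0.0,"wx":0.0,"wy":0.0,"wz":0.0,"claw":-1.0}]'; python3 d.py
```

```text
time_s: 0.2
position: [189.5, -594.9, 255.0]
orientation: [[0.984, 0.176, -0.001], [0.176, -0.984, 0.003], [-0.0, -0.003, -1.0]]
contact_force: [0.8, 0.7, -0.1]
width: 72.6
time_s: 0.3
position: [214.1, -572.1, 254.0]
orientation: [[0.987, 0.163, -0.005], [0.163, -0.987, 0.002], [-0.004, -0.002, -1.0]]
contact_force: [-0.3, 0.9, 0.0]
width: 59.1
t0.3 pos [ 214.1 -572.1  254. ] yaw 9.4 F [-0.3  0.9  0. ] w 59.1 q7 -0.34$[0]: bad value
```

```bash
python3 -m jog '[{"tx":0,"ty":0,"tz":0,"wx":0,"wy":0,"wz":6.5,"claw":-1},{"tx":3.4,"ty":-2,"tz":0,"wx":0,"wy":0,"wz":0,"claw":-1},{"tx":3.4,"ty":-2,"tz":0,"wx":0,"wy":0,"wz":0,"claw":-1},{"tx":3.4,"ty":-2,"tz":0,"wx":0,"wy":0,"wz":0,"claw":-1},{"tx":3.4,"ty":-2,"tz":0,"wx":0,"wy":0,"wz":0,"claw":-1},{"tx":3.4,"ty":-2,"tz":0,"wx":0,"wy":0,"wz":0,"claw":-1},{"tx":3.4,"ty":-2,"tz":0,"wx":0,"wy":0,"wz":0,"claw":-1},{"tx":3.4,"ty":-2,"tz":0,"wx":0,"wy":0,"wz":0,"claw":-1},{"tx":1.6,"ty":-4,"tz":0,"wx":0,"wy":0,"wz":0,"claw":-1},{"tx":1.6,"ty":-4,"tz":0,"wx":0,"wy":0,"wz":0,"claw":-1},{"tx":1.6,"ty":-4,"tz":0,"wx":0,"wy":0,"wz":0,"claw":-1},{"tx":1.6,"ty":-4,"tz":0,"wx":0,"wy":0,"wz":0,"claw":-1},{"tx":1.6,"ty":-4,"tz":0,"wx":0,"wy":0,"wz":0,"claw":-1},{"tx":1.6,"ty":-4,"tz":0,"wx":0,"wy":0,"wz":0,"claw":-1},{"tx":1.6,"ty":-4,"tz":0,"wx":0,"wy":0,"wz":0,"claw":-1},{"tx":1.6,"ty":-4,"tz":0,"wx":0,"wy":0,"wz":0,"claw":-1}]' 30; python3 d.py 560 100 260 2.8 440 388 260 2.8
```

```text
time_s: 1.9
position: [570.5, -78.6, 247.1]
orientation: [[0.999, 0.038, -0.013], [0.038, -0.999, 0.009], [-0.013, -0.009, -1.0]]
contact_force: [0.9, 0.4, 0.4]
width: 0.0
t1.9 pos [570.5 -78.6 247.1] yaw 2.2 F [0.9 0.4 0.4] w 0.0 q7 -1.56
  turn [-0.5  0.7 -0.6] shift now [ -0.39 -17.9   -1.12] shift after turn [ -0.17 -17.89  -1.29]
  turn [-0.5  0.7 -0.6] shift now [-11.29 -47.12  -0.71] shift after turn [-10.75 -47.24  -1.29]
```

```bash
python3 -m jog '[{"tx":-0.9,"ty":-3.9,"tz":-0.1,"wx":0,"wy":0.7,"wz":0,"claw":-1},{"tx":-0.9,"ty":-3.9,"tz":-0.1,"wx":0,"wy":0,"wz":0,"claw":-1},{"tx":-0.9,"ty":-3.9,"tz":-0.1,"wx":0,"wy":0,"wz":0,"claw":-1},{"tx":-0.9,"ty":-3.9,"tz":-0.1,"wx":0,"wy":0,"wz":0,"claw":-1},{"tx":-0.9,"ty":-3.9,"tz":-0.1,"wx":0,"wy":0,"wz":0,"claw":-1},{"tx":-0.9,"ty":-3.9,"tz":-0.1,"wx":0,"wy":0,"wz":0,"claw":-1},{"tx":-0.9,"ty":-3.9,"tz":-0.1,"wx":0,"wy":0,"wz":0,"claw":-1},{"tx":-0.9,"ty":-3.9,"tz":-0.1,"wx":0,"wy":0,"wz":0,"claw":-1},{"tx":-0.9,"ty":-3.9,"tz":-0.1,"wx":0,"wy":0,"wz":0,"claw":-1},{"tx":-0.9,"ty":-3.9,"tz":-0.1,"wx":0,"wy":0,"wz":0,"claw":-1},{"tx":-0.9,"ty":-3.9,"tz":-0.1,"wx":0,"wy":0,"wz":0,"claw":-1},{"tx":-0.9,"ty":-3.9,"tz":-0.1,"wx":0,"wy":0,"wz":0,"claw":-1},{"tx":0,"ty":0,"tz":0,"wx":0,"wy":0,"wz":0,"claw":-1}]' 30; python3 d.py 440 388 140 2.8
```

```text
time_s: 3.2
position: [433.8, 409.7, 260.1]
orientation: [[0.999, 0.047, -0.009], [0.047, -0.999, 0.011], [-0.008, -0.012, -1.0]]
contact_force: [-0.5, -0.4, -0.9]
width: -0.2
t3.2 pos [433.8 409.7 260.1] yaw 2.7 F [-0.5 -0.4 -0.9] w -0.2 q7 -2.48
  turn [-0.7  0.5 -0.1] shift now [ 0.61  2.34 11.98] shift after turn [ 0.51  2.2  12.01]
```

```bash
python3 -m jog '[{"tx":0.5,"ty":2.2,"tz":0,"wx":-0.7,"wy":0.5,"wz":0,"claw":-1},{"tx":0,"ty":0,"tz":4,"wx":0,"wy":0,"wz":0,"claw":-1},{"tx":0,"ty":0,"tz":4,"wx":0,"wy":0,"wz":0,"claw":-1},{"tx":0,"ty":0,"tz":4,"wx":0,"wy":0,"wz":0,"claw":-1},{"tx":1,"ty":0,"tz":0,"wx":0,"wy":0,"wz":0,"claw":-1},{"tx":1,"ty":0,"tz":0,"wx":0,"wy":0,"wz":0,"claw":-1},{"tx":1,"ty":0,"tz":0,"wx":0,"wy":0,"wz":0,"claw":-1},{"tx":1,"ty":0,"tz":0,"wx":0,"wy":0,"wz":0,"claw":-1},{"tx":1,"ty":0,"tz":0,"wx":0,"wy":0,"wz":0,"claw":-1},{"tx":1,"ty":0,"tz":0,"wx":0,"wy":0,"wz":0,"claw":-1},{"tx":1,"ty":0,"tz":0,"wx":0,"wy":0,"wz":0,"claw":-1}]' 30; python3 d.py 533 388 140 2.8
```

```text
time_s: 4.3
position: [519.0, 382.0, 143.1]
orientation: [[0.999, 0.043, 0.005], [0.044, -0.999, -0.004], [0.005, 0.004, -1.0]]
contact_force: [-9.2, 1.3, -10.3]
width: 0.1
t4.3 pos [519.  382.  143.1] yaw 2.5 F [ -9.2   1.3 -10.3] w 0.1 q7 -2.42
  turn [ 0.2 -0.3 -0.3] shift now [ 1.42 -0.54  0.32] shift after turn [ 1.43 -0.53  0.31]
```

```bash
for i in 1 2 ; do python3 -m jog '[{"tx":0.4,"ty":0,"tz":0,"wx":0,"wy":0,"wz":0,"claw":-1},{"tx":0.4,"ty":0,"tz":0,"wx":0,"wy":0,"wz":0,"claw":-1}]' | grep -E "pos|force"; done
```

```text
position: [526.6, 382.0, 142.1]
contact_force: [-5.8, -0.9, -5.6]
position: [531.4, 382.2, 140.1]
contact_force: [-8.2, -0.6, -6.5]
```

```bash
python3 - <<'E'
from h import *
snap("side","s1",(150,200,400,400),3)
E
python3 d.py
```

```text
t4.8 pos [531.8 382.2 139.9] yaw 2.6 F [-7.2 -0.6 -6.1] w 0.0 q7 -2.40
```

View pics/s1.png

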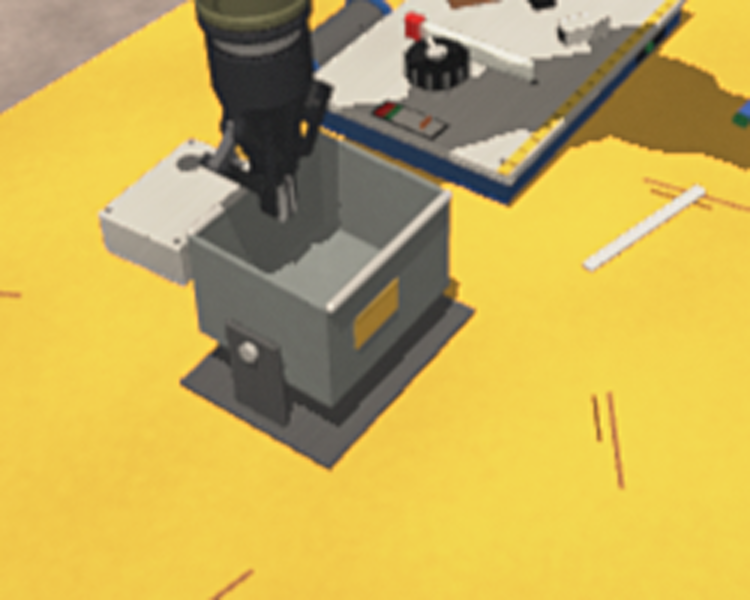

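The side crop shows the bin almost upright, with the fingers against its back wall. I'll push on until the stop is felt.

```bash
for i in 1 2 3; do python3 -m jog '[{"tx":0.4,"ty":0,"tz":0,"wx":0,"wy":0,"wz":0,"claw":-1},{"tx":0.3,"ty":0,"tz":0,"wx":0,"wy":0,"wz":0,"claw":-1}]' | grep -E "pos|force"; done
```

```text
position: [533.7, 382.3, 138.3]
contact_force: [-13.5, -4.4, 9.8]
position: [533.6, 382.3, 138.4]
contact_force: [-11.3, -2.0, 4.2]
position: [533.6, 382.2, 138.5]
contact_force: [-10.1, -4.1, 3.8]
```

```bash
python3 -m jog '[{"tx":-2,"ty":0,"tz":0,"wx":0,"wy":0,"wz":0,"claw":-1},{"tx":-2.5,"ty":0,"tz":-1,"wx":0,"wy":0,"wz":0,"claw":-1},{"tx":0,"ty":0,"tz":-4,"wx":0,"wy":0,"wz":0,"claw":-1},{"tx":0,"ty":0,"tz":-4,"wx":0,"wy":0,"wz":0,"claw":-1},{"tx":0,"ty":0,"tz":-3.5,"wx":0,"wy":0,"wz":0,"claw":-1},{"tx":0,"ty":0,"tz":0,"wx":0,"wy":0,"wz":-7.7,"claw":-1},{"tx":0,"ty":0,"tz":0,"wx":0,"wy":0,"wz":-7.7,"claw":-1},{"tx":0,"ty":0,"tz":0,"wx":0,"wy":0,"wz":-7.7,"claw":0},{"tx":0,"ty":0,"tz":0,"wx":0,"wy":0,"wz":-7.7,"claw":0},{"tx":0,"ty":0,"tz":0,"wx":0,"wy":0,"wz":-7.7,"claw":0},{"tx":0,"ty":0,"tz":0,"wx":0,"wy":0,"wz":-7.7,"claw":0},{"tx":0,"ty":0,"tz":0,"wx":0,"wy":0,"wz":-7.7,"claw":0},{"tx":0,"ty":0,"tz":0,"wx":0,"wy":0,"wz":-7.7,"claw":0},{"tx":0,"ty":0,"tz":0,"wx":0,"wy":0,"wz":0,"claw":0}]' 40; cat > off.py <<'E'
from m import *
# table pieces from the top view: (x,y),(len,wid),angle
def look(name):
    im=env.capture("top");cv2.imwrite(f"pics/raw_{name}.png",im);hsv=cv2.cvtColor(im,cv2.COLOR_BGR2HSV)
    roi=(312,140,402,232)
    print("green",rects(im,"top",66,cv2.inRange(hsv,(40,80,30),(90,255,255)),(312,150,402,232)))
    print("brown",rects(im,"top",66,cv2.inRange(hsv,(0,80,30),(16,255,200)),(312,150,402,232),60))
    print("black",rects(im,"top",70,cv2.inRange(hsv,(0,0,0),(180,255,60)),(315,150,402,232),60))
    e=cv2.Canny(cv2.GaussianBlur(im,(3,3),0),40,110)
    print("edges",rects(im,"top",70,cv2.dilate(e,np.ones((2,2))),(320,198,370,230),60))
import sys;look(sys.argv[1])
E
python3 off.py o1;python3 d.py 524 -38 260 64
```

```text
time_s: 6.75
position: [509.1, 386.0, 283.6]
orientation: [[0.393, 0.92, -0.004], [0.92, -0.393, -0.006], [-0.007, -0.001, -1.0]]
contact_force: [-0.6, -0.9, 0.6]
width: 42.7
green [(array([ 661., -114.]), array([45., 18.]), 90.0)]
brown [(array([650., -24.]), array([55., 23.]), 53.0)]
black [(array([599., -66.]), array([43., 21.]), -31.0)]
edges [(array([530., -40.]), array([140.,  23.]), 57.0)]
t6.8 pos [509.2 386.  283.7] yaw 66.6 F [-0.7  0.6 -0.8] w 42.3 q7 -1.40
  turn [-0.   0.4  2.6] shift now [-38.31  18.2    2.6 ] shift after turn [-37.46  19.92   2.37]
```

```bash
python3 -m jog '[{"tx":0,"ty":0,"tz":0,"wx":0,"wy":0,"wz":2.6,"claw":0},{"tx":-3.75,"ty":2,"tz":0,"wx":0,"wy":0,"wz":0,"claw":0},{"tx":-3.75,"ty":2,"tz":0,"wx":0,"wy":0,"wz":0,"claw":0},{"tx":-3.75,"ty":2,"tz":0,"wx":0,"wy":0,"wz":0,"claw":0},{"tx":-3.75,"ty":2,"tz":0.5,"wx":0,"wy":0,"wz":0,"claw":0},{"tx":-3.75,"ty":2,"tz":0.5,"wx":0,"wy":0,"wz":0,"claw":0},{"tx":-3.75,"ty":2,"tz":0.5,"wx":0,"wy":0,"wz":0,"claw":0},{"tx":-3.75,"ty":2,"tz":0.5,"wx":0,"wy":0,"wz":0,"claw":0},{"tx":-3.75,"ty":2,"tz":0.5,"wx":0,"wy":0,"wz":0,"claw":0},{"tx":-3.75,"ty":2,"tz":0.5,"wx":0,"wy":0,"wz":0,"claw":0},{"tx":-3.75,"ty":2,"tz":0,"wx":0,"wy":0,"wz":0,"claw":0},{"tx":0,"ty":0,"tz":0,"wx":0,"wy":0,"wz":0,"claw":0}]'; python3 d.py 524 -38 82 64
```

```text
time_s: 8.0
position: [519.7, -54.1, 257.2]
orientation: [[0.49, 0.872, 0.015], [0.872, -0.49, -0.001], [0.007, 0.013, -1.0]]
contact_force: [-0.2, 0.1, -0.4]
width: 42.6
t8.0 pos [519.7 -54.1 257.2] yaw 60.7 F [-0.2  0.1 -0.4] w 42.6 q7 -0.72
  turn [ 0.8 -0.4 -3.4] shift now [ 1.49 -0.65 17.52] shift after turn [ 1.63 -0.32 17.52]
```

```bash
python3 -m jog '[{"tx":0,"ty":0,"tz":0,"wx":0.8,"wy":-0.4,"wz":-3.4,"claw":0},{"tx":1.6,"ty":-0.3,"tz":0,"wx":0,"wy":0,"wz":0,"claw":0},{"tx":0,"ty":0,"tz":4,"wx":0,"wy":0,"wz":0,"claw":0},{"tx":0,"ty":0,"tz":4,"wx":0,"wy":0,"wz":0,"claw":0},{"tx":0,"ty":0,"tz":3,"wx":0,"wy":0,"wz":0,"claw":0},{"tx":0,"ty":0,"tz":2,"wx":0,"wy":0,"wz":0,"claw":0},{"tx":0,"ty":0,"tz":0,"wx":0,"wy":0,"wz":0,"claw":0}]'; python3 d.py 524 -38 82 64;python3 - <<'E'
from h import *
snap("side","s2",(280,130,420,270),4)
E
```

```text
time_s: 8.7
position: [531.4, -40.4, 127.9]
orientation: [[0.468, 0.884, 0.015], [0.884, -0.468, -0.003], [0.005, 0.015, -1.0]]
contact_force: [-1.2, -0.0, 0.2]
width: 42.9
t8.7 pos [531.4 -40.4 127.9] yaw 62.1 F [-1.2 -0.   0.2] w 42.9 q7 -0.86
  turn [ 0.8 -0.2 -1.9] shift now [-0.15 -0.83  4.58] shift after turn [-0.1  -0.77  4.59]
```

View pics/s2.png

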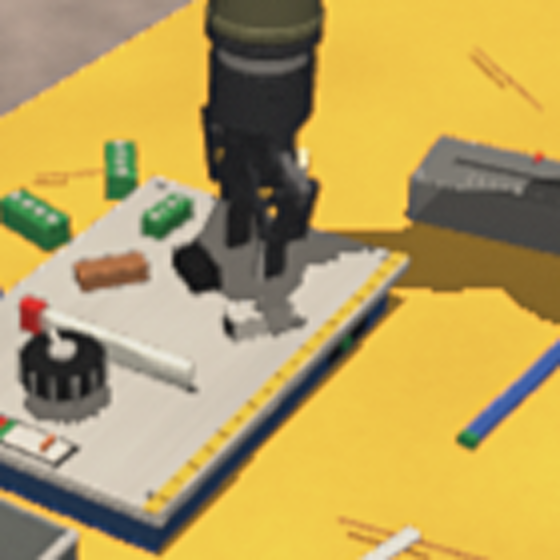

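Side crop: the fingers are above and behind the aluminium piece, which is at about (240–300, 300–335) in the crop. I'll cross-check its position by side ray.

```bash
python3 - <<'E'
from h import *
for z in(50,60,70): print(proj("side",(524,-38,z)),(proj("side",(524,-38,z))-[280,130])*4)
print([(proj("side",(524+25*s*.45+10*t*.9,-38+25*s*.9-10*t*.45,70))-[280,130])*4 for s,t in((1,1),(1,-1),(-1,-1),(-1,1))])
im=cv2.imread("pics/raw_t0.png");a=im[195:235,320:375];a=cv2.resize(a,None,fx=8,fy=8,interpolation=cv2.INTER_CUBIC);b=cv2.imread("pics/raw_s0.png")[200:225,325:365];b=cv2.resize(b,(640,400),interpolation=cv2.INTER_CUBIC)
c=np.zeros((720,640,3),np.uint8);c[:320,:440]=a;c[320:]=b
for s,t in((1,1),(1,-1),(-1,-1),(-1,1)):
    p=(proj("top",(524+25*s*.45+10*t*.9,-38+25*s*.9-10*t*.45,70))-[320,195]+.5)*8;cv2.circle(c,tuple(int(v) for v in p),4,(0,0,255),-1)
    p=(proj("side",(524+25*s*.45+10*t*.9,-38+25*s*.9-10*t*.45,70))-[325,200]+.5)*16+[0,320];cv2.circle(c,tuple(int(v) for v in p),4,(0,0,255),-1)
cv2.imwrite("pics/chk.png",cv2.resize(c,(530,600)))
E
```

```text
[342.87513752 212.05794722] [251.50055009 328.23178888]
[342.97860186 209.3040975 ] [251.91440746 317.21639   ]
[343.08285065 206.52936873] [252.33140259 306.11747493]
[array([216.12862962, 308.05500979]), array([229.43154157, 321.79514999]), array([288.40081961, 304.18707713]), array([274.68400977, 290.81446012])]
```

View pics/chk.png

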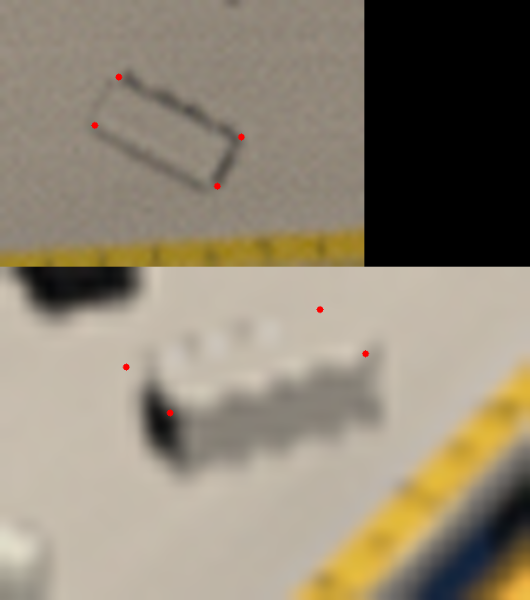

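The top outline fits (524,-38) well. The side view is about 2 px off, so I'll aim for (522,-39).

```bash
python3 -m jog '[{"tx":0,"ty":0,"tz":0,"wx":0.8,"wy":-0.2,"wz":-1.9,"claw":0},{"tx":-0.3,"ty":-0.9,"tz":0,"wx":0,"wy":0,"wz":0,"claw":0},{"tx":0,"ty":0,"tz":2,"wx":0,"wy":0,"wz":0,"claw":0},{"tx":0,"ty":0,"tz":1.5,"wx":0,"wy":0,"wz":0,"claw":0},{"tx":0,"ty":0,"tz":0.8,"wx":0,"wy":0,"wz":0,"claw":0},{"tx":0,"ty":0,"tz":0,"wx":0,"wy":0,"wz":0,"claw":0}]'; python3 d.py 522 -39 80 64
```

```text
time_s: 9.35
position: [526.2, -37.8, 93.5]
orientation: [[0.447, 0.894, 0.017], [0.894, -0.447, -0.001], [0.007, 0.016, -1.0]]
contact_force: [-0.5, 0.0, -0.2]
width: 42.8
t9.3 pos [526.2 -37.8  93.5] yaw 63.4 F [-0.5  0.  -0.2] w 42.8 q7 -0.89
  turn [ 0.9 -0.4 -0.6] shift now [-0.3  -0.34  1.35] shift after turn [-0.29 -0.33  1.35]
```

```bash
python3 -m jog '[{"tx":-0.3,"ty":-0.4,"tz":0.8,"wx":0,"wy":0,"wz":0,"claw":0},{"tx":0,"ty":0,"tz":0.7,"wx":0,"wy":0,"wz":0,"claw":0},{"tx":0,"ty":0,"tz":0,"wx":0,"wy":0,"wz":0,"claw":-1},{"tx":0,"ty":0,"tz":0,"wx":0,"wy":0,"wz":0,"claw":-1},{"tx":0,"ty":0,"tz":0,"wx":0,"wy":0,"wz":0,"claw":-1},{"tx":0,"ty":0,"tz":0,"wx":0,"wy":0,"wz":0,"claw":-1},{"tx":0,"ty":0,"tz":0,"wx":0,"wy":0,"wz":0,"claw":-1}]' 50; python3 d.py
```

```text
time_s: 10.05
position: [522.3, -38.8, 80.3]
orientation: [[0.449, 0.893, 0.022], [0.893, -0.449, -0.002], [0.008, 0.02, -1.0]]
contact_force: [0.2, -0.5, -0.7]
width: 18.6
t10.1 pos [522.3 -38.8  80.3] yaw 63.3 F [ 0.2 -0.5 -0.7] w 18.6 q7 -0.91
```

```bash
python3 -m jog '[{"tx":0,"ty":0,"tz":-2,"wx":0,"wy":0,"wz":0,"claw":-1},{"tx":0,"ty":0,"tz":-4,"wx":0,"wy":0,"wz":0,"claw":-1},{"tx":0,"ty":0,"tz":-4.5,"wx":0,"wy":0,"wz":0,"claw":-1},{"tx":0,"ty":0,"tz":-4.5,"wx":0,"wy":0,"wz":0,"claw":-1},{"tx":0,"ty":0,"tz":-3,"wx":0,"wy":0,"wz":0,"claw":-1},{"tx":3.6,"ty":-2.25,"tz":0,"wx":0,"wy":0,"wz":0,"claw":-1},{"tx":3.6,"ty":-2.25,"tz":0,"wx":0,"wy":0,"wz":0,"claw":-1},{"tx":3.6,"ty":-2.25,"tz":0,"wx":0,"wy":0,"wz":0,"claw":-1},{"tx":3.6,"ty":-2.25,"tz":0,"wx":0,"wy":0,"wz":0,"claw":-1},{"tx":3.6,"ty":-2.25,"tz":0,"wx":0,"wy":0,"wz":0,"claw":-1},{"tx":3.6,"ty":-2.25,"tz":0,"wx":0,"wy":0,"wz":0,"claw":-1},{"tx":3.6,"ty":-2.25,"tz":0,"wx":0,"wy":0,"wz":0,"claw":-1},{"tx":3.6,"ty":-2.25,"tz":0,"wx":0,"wy":0,"wz":0,"claw":-1},{"tx":3.6,"ty":-2.25,"tz":0,"wx":0,"wy":0,"wz":0,"claw":-1},{"tx":3.6,"ty":-2.25,"tz":0,"wx":0,"wy":0,"wz":0,"claw":-1},{"tx":0,"ty":0,"tz":0,"wx":0,"wy":0,"wz":0,"claw":-1}]'; python3 d.py 484 388 140 64
```

```text
time_s: 11.65
position: [479.4, 397.5, 265.2]
orientation: [[0.458, 0.889, 0.02], [0.889, -0.458, -0.0], [0.009, 0.018, -1.0]]
contact_force: [-0.0, 0.6, -0.6]
width: 19.2
t11.7 pos [479.4 397.5 265.2] yaw 62.7 F [-0.   0.6 -0.6] w 19.2 q7 -1.54
  turn [ 1.  -0.5 -1.3] shift now [-0.74  0.62 12.53] shift after turn [-0.65  0.83 12.52]
```

```bash
python3 -m jog '[{"tx":-0.7,"ty":0.7,"tz":2,"wx":0,"wy":0,"wz":0,"claw":-1},{"tx":0,"ty":0,"tz":4,"wx":0,"wy":0,"wz":0,"claw":-1},{"tx":0,"ty":0,"tz":4,"wx":0,"wy":0,"wz":0,"claw":-1},{"tx":0,"ty":0,"tz":3.5,"wx":0,"wy":0,"wz":0,"claw":-1},{"tx":0,"ty":0,"tz":0,"wx":0,"wy":0,"wz":0,"claw":-1},{"tx":0,"ty":0,"tz":0,"wx":0,"wy":0,"wz":0,"claw":0},{"tx":0,"ty":0,"tz":0,"wx":0,"wy":0,"wz":0,"claw":0},{"tx":0,"ty":0,"tz":0,"wx":0,"wy":0,"wz":0,"claw":0},{"tx":0,"ty":0,"tz":-3,"wx":0,"wy":0,"wz":0,"claw":0},{"tx":0,"ty":0,"tz":-4,"wx":0,"wy":0,"wz":0,"claw":0},{"tx":0,"ty":0,"tz":-4,"wx":0,"wy":0,"wz":0,"claw":0},{"tx":0,"ty":0,"tz":-3,"wx":0,"wy":0,"wz":0,"claw":0},{"tx":0,"ty":0,"tz":0,"wx":0,"wy":0,"wz":5,"claw":0},{"tx":0,"ty":0,"tz":0,"wx":0,"wy":0,"wz":4.5,"claw":0}]'; python3 off.py o2; python3 d.py 650 -24 260 54
```

```text
time_s: 13.05
position: [482.9, 392.3, 287.7]
orientation: [[0.598, 0.801, 0.035], [0.801, -0.599, 0.015], [0.033, 0.019, -0.999]]
contact_force: [-0.3, -0.0, -0.5]
width: 42.5
green [(array([ 661., -114.]), array([45., 18.]), 90.0)]
brown [(array([650., -24.]), array([55., 23.]), 53.0)]
black [(array([598., -66.]), array([43., 22.]), -34.0)]
edges [(array([514., -18.]), array([89., 15.]), 62.0)]
t13.1 pos [483.  392.8 288.5] yaw 53.0 F [-0.3  0.1  0.8] w 42.4 q7 -1.66
  turn [ 1.1 -2.  -1. ] shift now [-23.34  38.37   2.76] shift after turn [-23.91  38.01   2.85]
```

```bash
python3 -m jog '[{"tx":0,"ty":0,"tz":0,"wx":1.2,"wy":-2,"wz":0,"claw":0},{"tx":-2.3,"ty":3.7,"tz":0.3,"wx":0,"wy":0,"wz":0,"claw":0},{"tx":-2.3,"ty":3.7,"tz":0.3,"wx":0,"wy":0,"wz":0,"claw":0},{"tx":-2.3,"ty":3.7,"tz":0.3,"wx":0,"wy":0,"wz":0,"claw":0},{"tx":-2.3,"ty":3.7,"tz":0.3,"wx":0,"wy":0,"wz":0,"claw":0},{"tx":-2.3,"ty":3.7,"tz":0.3,"wx":0,"wy":0,"wz":0,"claw":0},{"tx":-2.3,"ty":3.7,"tz":0.3,"wx":0,"wy":0,"wz":0,"claw":0},{"tx":-2.3,"ty":3.7,"tz":0.3,"wx":0,"wy":0,"wz":0,"claw":0},{"tx":-2.3,"ty":3.7,"tz":0.3,"wx":0,"wy":0,"wz":0,"claw":0},{"tx":-2.3,"ty":3.7,"tz":0.3,"wx":0,"wy":0,"wz":0,"claw":0},{"tx":-2.3,"ty":3.7,"tz":0.3,"wx":0,"wy":0,"wz":0,"claw":0},{"tx":0,"ty":0,"tz":3,"wx":0,"wy":0,"wz":0,"claw":0},{"tx":0,"ty":0,"tz":4,"wx":0,"wy":0,"wz":0,"claw":0},{"tx":0,"ty":0,"tz":4,"wx":0,"wy":0,"wz":0,"claw":0},{"tx":0,"ty":0,"tz":0,"wx":0,"wy":0,"wz":0,"claw":0}]'; python3 d.py 649 -24 79 53
```

```text
time_s: 14.6
position: [656.7, -24.0, 162.3]
orientation: [[0.579, 0.815, 0.028], [0.815, -0.579, 0.009], [0.024, 0.017, -1.0]]
contact_force: [0.0, -0.5, -0.3]
width: 42.6
t14.6 pos [656.7 -24.  162.3] yaw 54.6 F [ 0.  -0.5 -0.3] w 42.6 q7 -0.96
  turn [ 1.  -1.4  1.6] shift now [-0.64 -0.77  8.3 ] shift after turn [-0.46 -0.61  8.33]
```

```bash
python3 -m jog '[{"tx":-0.7,"ty":-0.8,"tz":0,"wx":0,"wy":0,"wz":0,"claw":0},{"tx":0,"ty":0,"tz":3,"wx":1,"wy":-1.4,"wz":1.5,"claw":0},{"tx":0,"ty":0,"tz":2.5,"wx":0,"wy":0,"wz":0,"claw":0},{"tx":0,"ty":0,"tz":1.4,"wx":0,"wy":0,"wz":0,"claw":0},{"tx":0,"ty":0,"tz":0,"wx":0,"wy":0,"wz":0,"claw":0}]'; python3 d.py 649 -24 79 53
```

```text
time_s: 15.1
position: [652.4, -23.3, 103.4]
orientation: [[0.596, 0.803, 0.012], [0.803, -0.596, -0.0], [0.007, 0.01, -1.0]]
contact_force: [0.1, 0.0, 0.7]
width: 42.7
t15.1 pos [652.4 -23.3 103.4] yaw 53.4 F [0.1 0.  0.7] w 42.7 q7 -1.02
  turn [ 0.6 -0.4  0.4] shift now [-0.28 -0.25  2.43] shift after turn [-0.26 -0.22  2.44]
```

```bash
python3 -m jog '[{"tx":-0.3,"ty":-0.3,"tz":1.5,"wx":0,"wy":0,"wz":0,"claw":0},{"tx":0,"ty":0,"tz":1,"wx":0,"wy":0,"wz":0,"claw":0},{"tx":0,"ty":0,"tz":0.2,"wx":0,"wy":0,"wz":0,"claw":-1},{"tx":0,"ty":0,"tz":0,"wx":0,"wy":0,"wz":0,"claw":-1},{"tx":0,"ty":0,"tz":0,"wx":0,"wy":0,"wz":0,"claw":-1},{"tx":0,"ty":0,"tz":0,"wx":0,"wy":0,"wz":0,"claw":-1},{"tx":0,"ty":0,"tz":0,"wx":0,"wy":0,"wz":0,"claw":-1},{"tx":0,"ty":0,"tz":-2,"wx":0,"wy":0,"wz":0,"claw":-1},{"tx":0,"ty":0,"tz":-4,"wx":0,"wy":0,"wz":0,"claw":-1},{"tx":0,"ty":0,"tz":-4.5,"wx":0,"wy":0,"wz":0,"claw":-1},{"tx":0,"ty":0,"tz":-4.5,"wx":0,"wy":0,"wz":0,"claw":-1},{"tx":0,"ty":0,"tz":-3,"wx":0,"wy":0,"wz":0,"claw":-1}]'; python3 d.py 484 388 265 53
```

```text
time_s: 16.3
position: [646.7, -23.2, 265.9]
orientation: [[0.594, 0.804, 0.013], [0.804, -0.594, 0.001], [0.009, 0.01, -1.0]]
contact_force: [0.8, -0.4, 0.3]
width: 20.5
t16.3 pos [646.7 -23.2 265.9] yaw 53.5 F [ 0.8 -0.4  0.3] w 20.5 q7 -0.92
  turn [ 0.6 -0.5  0.5] shift now [ 23.4  -37.52  -0.09] shift after turn [ 23.05 -37.74   0.09]
```

```bash
python3 -m jog '[{"tx":2.25,"ty":-3.65,"tz":0,"wx":0,"wy":0,"wz":0,"claw":-1},{"tx":2.25,"ty":-3.65,"tz":0,"wx":0,"wy":0,"wz":0,"claw":-1},{"tx":2.25,"ty":-3.65,"tz":0,"wx":0,"wy":0,"wz":0,"claw":-1},{"tx":2.25,"ty":-3.65,"tz":0,"wx":0,"wy":0,"wz":0,"claw":-1},{"tx":2.25,"ty":-3.65,"tz":0,"wx":0,"wy":0,"wz":0,"claw":-1},{"tx":2.25,"ty":-3.65,"tz":0,"wx":0,"wy":0,"wz":0,"claw":-1},{"tx":2.25,"ty":-3.65,"tz":0,"wx":0,"wy":0,"wz":0,"claw":-1},{"tx":2.25,"ty":-3.65,"tz":0,"wx":0,"wy":0,"wz":0,"claw":-1},{"tx":2.25,"ty":-3.65,"tz":0,"wx":0,"wy":0,"wz":0,"claw":-1},{"tx":2.25,"ty":-3.65,"tz":0,"wx":0,"wy":0,"wz":0,"claw":-1},{"tx":0,"ty":0,"tz":0,"wx":0,"wy":0,"wz":0,"claw":-1}]'; python3 d.py 484 388 125 53
```

```text
time_s: 17.4
position: [484.9, 388.7, 270.9]
orientation: [[0.599, 0.8, 0.028], [0.8, -0.6, 0.003], [0.019, 0.02, -1.0]]
contact_force: [-0.4, -0.1, -0.2]
width: 20.8
t17.4 pos [484.9 388.7 270.9] yaw 53.2 F [-0.4 -0.1 -0.2] w 20.8 q7 -1.67
  turn [ 1.2 -1.1  0.2] shift now [-0.39 -0.32 14.58] shift after turn [-0.1  -0.03 14.59]
```

```bash
python3 -m jog '[{"tx":0,"ty":0,"tz":4,"wx":1,"wy":-1,"wz":0,"claw":-1},{"tx":0,"ty":0,"tz":4,"wx":0,"wy":0,"wz":0,"claw":-1},{"tx":0,"ty":0,"tz":4,"wx":0,"wy":0,"wz":0,"claw":-1},{"tx":0,"ty":0,"tz":2,"wx":0,"wy":0,"wz":0,"claw":-1},{"tx":0,"ty":0,"tz":0,"wx":0,"wy":0,"wz":0,"claw":-1},{"tx":0,"ty":0,"tz":0,"wx":0,"wy":0,"wz":0,"claw":0},{"tx":0,"ty":0,"tz":0,"wx":0,"wy":0,"wz":0,"claw":0},{"tx":0,"ty":0,"tz":0,"wx":0,"wy":0,"wz":0,"claw":0},{"tx":0,"ty":0,"tz":-3,"wx":0,"wy":0,"wz":0,"claw":0},{"tx":0,"ty":0,"tz":-4,"wx":0,"wy":0,"wz":0,"claw":0},{"tx":0,"ty":0,"tz":-4,"wx":0,"wy":0,"wz":0,"claw":0},{"tx":0,"ty":0,"tz":-2.5,"wx":0,"wy":0,"wz":-7.4,"claw":0},{"tx":0,"ty":0,"tz":0,"wx":0,"wy":0,"wz":-7.4,"claw":0},{"tx":0,"ty":0,"tz":0,"wx":0,"wy":0,"wz":-7.4,"claw":0},{"tx":0,"ty":0,"tz":0,"wx":0,"wy":0,"wz":-7.4,"claw":0},{"tx":0,"ty":0,"tz":0,"wx":0,"wy":0,"wz":-7.4,"claw":0},{"tx":0,"ty":0,"tz":0,"wx":0,"wy":0,"wz":0,"claw":0}]'; python3 off.py o3; python3 d.py 660 -114 260 90
```

```text
time_s: 19.1
position: [487.5, 393.7, 287.5]
orientation: [[-0.031, 0.999, 0.027], [0.999, 0.03, 0.018], [0.017, 0.028, -0.999]]
contact_force: [-0.1, 0.2, 0.4]
width: 42.4
green [(array([ 662., -114.]), array([45., 20.]), 86.0)]
brown []
black [(array([599., -65.]), array([43., 21.]), -31.0)]
edges [(array([526., -40.]), array([135.,  18.]), 64.0)]
t19.1 pos [487.5 393.8 287.6] yaw 91.5 F [-0.4  0.  -0.2] w 42.7 q7 -1.07
  turn [ 1.6 -1.   1.5] shift now [-51.27  15.84   2.3 ] shift after turn [-50.78  17.25   2.76]
```

```bash
python3 -m jog '[{"tx":0,"ty":0,"tz":0,"wx":1.6,"wy":-1,"wz":1.5,"claw":0},{"tx":-4.1,"ty":1.35,"tz":0.2,"wx":0,"wy":0,"wz":0,"claw":0},{"tx":-4.1,"ty":1.35,"tz":0.2,"wx":0,"wy":0,"wz":0,"claw":0},{"tx":-4.1,"ty":1.35,"tz":0.2,"wx":0,"wy":0,"wz":0,"claw":0},{"tx":-4.1,"ty":1.35,"tz":0.2,"wx":0,"wy":0,"wz":0,"claw":0},{"tx":-4.1,"ty":1.35,"tz":0.2,"wx":0,"wy":0,"wz":0,"claw":0},{"tx":-4.1,"ty":1.35,"tz":0.2,"wx":0,"wy":0,"wz":0,"claw":0},{"tx":-4.1,"ty":1.35,"tz":0.2,"wx":0,"wy":0,"wz":0,"claw":0},{"tx":-4.1,"ty":1.35,"tz":0.2,"wx":0,"wy":0,"wz":0,"claw":0},{"tx":-4.1,"ty":1.35,"tz":0.2,"wx":0,"wy":0,"wz":0,"claw":0},{"tx":-4.1,"ty":1.35,"tz":0.2,"wx":0,"wy":0,"wz":0,"claw":0},{"tx":-4.1,"ty":1.35,"tz":0.2,"wx":0,"wy":0,"wz":0,"claw":0},{"tx":-4.1,"ty":1.35,"tz":0.2,"wx":0,"wy":0,"wz":0,"claw":0},{"tx":0,"ty":0,"tz":3,"wx":0,"wy":0,"wz":0,"claw":0},{"tx":0,"ty":0,"tz":4,"wx":0,"wy":0,"wz":0,"claw":0},{"tx":0,"ty":0,"tz":4,"wx":0,"wy":0,"wz":0,"claw":0},{"tx":0,"ty":0,"tz":0,"wx":0,"wy":0,"wz":0,"claw":0}]'; python3 d.py 660 -114 80 90
```

```text
time_s: 20.85
position: [645.1, -122.2, 158.2]
orientation: [[0.076, 0.997, 0.017], [0.997, -0.076, 0.001], [0.002, 0.016, -1.0]]
contact_force: [-0.4, -0.9, 0.0]
width: 42.8
t20.9 pos [ 645.1 -122.2  158.2] yaw 85.6 F [-0.4 -0.9  0. ] w 42.8 q7 -0.37
  turn [ 0.9 -0.1 -4.4] shift now [0.91 1.29 7.85] shift after turn [0.82 1.49 7.82]
```

```bash
python3 -m jog '[{"tx":0,"ty":0,"tz":0,"wx":0.9,"wy":0,"wz":-3.5,"claw":0},{"tx":0.9,"ty":1.5,"tz":0,"wx":0,"wy":0,"wz":0,"claw":0},{"tx":0,"ty":0,"tz":2.5,"wx":0,"wy":0,"wz":0,"claw":0},{"tx":0,"ty":0,"tz":2.5,"wx":0,"wy":0,"wz":0,"claw":0},{"tx":0,"ty":0,"tz":0.5,"wx":0,"wy":0,"wz":0,"claw":0},{"tx":0,"ty":0,"tz":0,"wx":0,"wy":0,"wz":0,"claw":0}]'; python3 d.py 660 -114 79 89
```

```text
time_s: 21.45
position: [666.3, -112.0, 115.5]
orientation: [[0.028, 1.0, 0.013], [1.0, -0.028, -0.0], [0.0, 0.013, -1.0]]
contact_force: [0.0, -0.3, 0.8]
width: 42.7
t21.4 pos [ 666.3 -112.   115.5] yaw 88.4 F [ 0.  -0.3  0.8] w 42.7 q7 -0.36
  turn [ 0.7 -0.  -0.6] shift now [-0.21 -0.67  3.64] shift after turn [-0.21 -0.63  3.65]
```

```bash
python3 -m jog '[{"tx":-0.2,"ty":-0.6,"tz":1.5,"wx":0,"wy":0,"wz":0,"claw":0},{"tx":0,"ty":0,"tz":1.4,"wx":0,"wy":0,"wz":0,"claw":0},{"tx":0,"ty":0,"tz":0.7,"wx":0,"wy":0,"wz":0,"claw":0},{"tx":0,"ty":0,"tz":0.2,"wx":0,"wy":0,"wz":0,"claw":-1},{"tx":0,"ty":0,"tz":0,"wx":0,"wy":0,"wz":0,"claw":-1},{"tx":0,"ty":0,"tz":0,"wx":0,"wy":0,"wz":0,"claw":-1},{"tx":0,"ty":0,"tz":0,"wx":0,"wy":0,"wz":0,"claw":-1},{"tx":0,"ty":0,"tz":0,"wx":0,"wy":0,"wz":0,"claw":-1},{"tx":0,"ty":0,"tz":-2,"wx":0,"wy":0,"wz":0,"claw":-1},{"tx":0,"ty":0,"tz":-4,"wx":0,"wy":0,"wz":0,"claw":-1},{"tx":0,"ty":0,"tz":-4.5,"wx":0,"wy":0,"wz":0,"claw":-1},{"tx":0,"ty":0,"tz":-4.5,"wx":0,"wy":0,"wz":0,"claw":-1},{"tx":0,"ty":0,"tz":-3,"wx":0,"wy":0,"wz":0,"claw":-1}]'; python3 d.py 484 388 270 89
```

```text
time_s: 22.75
position: [658.8, -113.4, 265.5]
orientation: [[0.03, 0.999, 0.013], [1.0, -0.03, 0.001], [0.001, 0.013, -1.0]]
contact_force: [1.3, -0.0, -0.5]
width: 18.5
t22.8 pos [ 658.8 -113.4  265.5] yaw 88.3 F [ 1.3 -0.  -0.5] w 18.5 q7 -0.27
  turn [ 0.7 -0.1 -0.7] shift now [ 49.59 -18.98  -0.64] shift after turn [ 49.82 -18.35  -0.45]
```

```bash
python3 -m jog '[{"tx":4,"ty":-1.52,"tz":0,"wx":0,"wy":0,"wz":0,"claw":-1},{"tx":4,"ty":-1.52,"tz":0,"wx":0,"wy":0,"wz":0,"claw":-1},{"tx":4,"ty":-1.52,"tz":0,"wx":0,"wy":0,"wz":0,"claw":-1},{"tx":4,"ty":-1.52,"tz":0,"wx":0,"wy":0,"wz":0,"claw":-1},{"tx":4,"ty":-1.52,"tz":0,"wx":0,"wy":0,"wz":0,"claw":-1},{"tx":4,"ty":-1.52,"tz":0,"wx":0,"wy":0,"wz":0,"claw":-1},{"tx":4,"ty":-1.52,"tz":0,"wx":0,"wy":0,"wz":0,"claw":-1},{"tx":4,"ty":-1.52,"tz":0,"wx":0,"wy":0,"wz":0,"claw":-1},{"tx":4,"ty":-1.52,"tz":0,"wx":0,"wy":0,"wz":0,"claw":-1},{"tx":4,"ty":-1.52,"tz":0,"wx":0,"wy":0,"wz":0,"claw":-1},{"tx":4,"ty":-1.52,"tz":0,"wx":0,"wy":0,"wz":0,"claw":-1},{"tx":4,"ty":-1.52,"tz":0,"wx":0,"wy":0,"wz":0,"claw":-1},{"tx":0,"ty":0,"tz":0,"wx":0,"wy":0,"wz":0,"claw":-1}]'; python3 d.py 484 388 130 89
```

```text
time_s: 24.05
position: [488.5, 389.6, 269.5]
orientation: [[0.037, 0.999, 0.027], [0.999, -0.037, 0.002], [0.003, 0.027, -1.0]]
contact_force: [-0.1, 0.3, -0.0]
width: 18.4
t24.1 pos [488.5 389.6 269.5] yaw 87.9 F [-0.1  0.3 -0. ] w 18.4 q7 -1.14
  turn [ 1.5 -0.2 -1.1] shift now [-0.21 -0.82 13.94] shift after turn [-0.16 -0.45 13.95]
```

```bash
python3 -m jog '[{"tx":0,"ty":-0.6,"tz":4,"wx":1,"wy":0,"wz":0,"claw":-1},{"tx":0,"ty":0,"tz":4,"wx":0,"wy":0,"wz":0,"claw":-1},{"tx":0,"ty":0,"tz":4,"wx":0,"wy":0,"wz":0,"claw":-1},{"tx":0,"ty":0,"tz":1.5,"wx":0,"wy":0,"wz":0,"claw":-1},{"tx":0,"ty":0,"tz":0,"wx":0,"wy":0,"wz":0,"claw":-1},{"tx":0,"ty":0,"tz":0,"wx":0,"wy":0,"wz":0,"claw":0},{"tx":0,"ty":0,"tz":0,"wx":0,"wy":0,"wz":0,"claw":0},{"tx":0,"ty":0,"tz":0,"wx":0,"wy":0,"wz":0,"claw":0},{"tx":0,"ty":0,"tz":-3,"wx":0,"wy":0,"wz":0,"claw":0},{"tx":0,"ty":0,"tz":-4,"wx":0,"wy":0,"wz":0,"claw":0},{"tx":0,"ty":0,"tz":-4,"wx":0,"wy":0,"wz":0,"claw":0},{"tx":0,"ty":0,"tz":-2.5,"wx":0,"wy":0,"wz":-7.6,"claw":0},{"tx":0,"ty":0,"tz":0,"wx":0,"wy":0,"wz":-7.6,"claw":0},{"tx":0,"ty":0,"tz":0,"wx":0,"wy":0,"wz":-7.6,"claw":0},{"tx":0,"ty":0,"tz":0,"wx":0,"wy":0,"wz":-7.6,"claw":0},{"tx":0,"ty":0,"tz":0,"wx":0,"wy":0,"wz":-7.6,"claw":0},{"tx":0,"ty":0,"tz":0,"wx":0,"wy":0,"wz":-7.6,"claw":0},{"tx":0,"ty":0,"tz":0,"wx":0,"wy":0,"wz":-7.6,"claw":0},{"tx":0,"ty":0,"tz":0,"wx":0,"wy":0,"wz":-7.3,"claw":0},{"tx":0,"ty":0,"tz":0,"wx":0,"wy":0,"wz":0,"claw":0}]'; python3 off.py o4; python3 d.py 597 -66 265 149
```

```text
time_s: 26.05
position: [484.1, 394.9, 293.0]
orientation: [[-0.873, 0.486, 0.036], [0.487, 0.873, 0.022], [-0.021, 0.037, -0.999]]
contact_force: [0.0, -0.4, -0.6]
width: 42.7
green []
brown []
black [(array([598., -66.]), array([43., 21.]), -32.0)]
edges [(array([553., -41.]), array([120.,  13.]), 73.0)]
t26.1 pos [484.1 395.  293.2] yaw 150.6 F [ 0.3 -0.  -0. ] w 42.9 q7 -0.19
  turn [2.2 1.1 1.7] shift now [-32.38 -34.75   2.18] shift after turn [-33.42 -33.7    2.82]
```

```bash
python3 -m jog '[{"tx":0,"ty":0,"tz":0,"wx":2.2,"wy":1.1,"wz":1.5,"claw":0},{"tx":-2.95,"ty":-3,"tz":0.2,"wx":0,"wy":0,"wz":0,"claw":0},{"tx":-2.95,"ty":-3,"tz":0.2,"wx":0,"wy":0,"wz":0,"claw":0},{"tx":-2.95,"ty":-3,"tz":0.2,"wx":0,"wy":0,"wz":0,"claw":0},{"tx":-2.95,"ty":-3,"tz":0.2,"wx":0,"wy":0,"wz":0,"claw":0},{"tx":-2.95,"ty":-3,"tz":0.2,"wx":0,"wy":0,"wz":0,"claw":0},{"tx":-2.95,"ty":-3,"tz":0.2,"wx":0,"wy":0,"wz":0,"claw":0},{"tx":-2.95,"ty":-3,"tz":0.2,"wx":0,"wy":0,"wz":0,"claw":0},{"tx":-2.95,"ty":-3,"tz":0.2,"wx":0,"wy":0,"wz":0,"claw":0},{"tx":-2.95,"ty":-3,"tz":0.2,"wx":0,"wy":0,"wz":0,"claw":0},{"tx":-2.95,"ty":-3,"tz":0.2,"wx":0,"wy":0,"wz":0,"claw":0},{"tx":-2.95,"ty":-3,"tz":0.2,"wx":0,"wy":0,"wz":0,"claw":0},{"tx":0,"ty":0,"tz":3,"wx":0,"wy":0,"wz":0,"claw":0},{"tx":0,"ty":0,"tz":4,"wx":0,"wy":0,"wz":0,"claw":0},{"tx":0,"ty":0,"tz":4,"wx":0,"wy":0,"wz":0,"claw":0},{"tx":0,"ty":0,"tz":0,"wx":0,"wy":0,"wz":0,"claw":0}]'; python3 d.py 597 -66 80 149
```

```text
time_s: 27.7
position: [589.0, -74.6, 166.0]
orientation: [[-0.819, 0.574, 0.015], [0.574, 0.819, -0.001], [-0.013, 0.008, -1.0]]
contact_force: [-0.5, -0.7, -0.2]
width: 42.9
t27.7 pos [589.  -74.6 166. ] yaw 144.9 F [-0.5 -0.7 -0.2] w 42.9 q7 0.37
  turn [ 0.4  0.8 -4. ] shift now [-0.05  1.09  8.61] shift after turn [-0.25  1.15  8.6 ]
```

```bash
python3 -m jog '[{"tx":0,"ty":0,"tz":0,"wx":0.4,"wy":0.8,"wz":-4,"claw":0},{"tx":-0.1,"ty":0.9,"tz":1,"wx":0,"wy":0,"wz":0,"claw":0},{"tx":0,"ty":0,"tz":2.5,"wx":0,"wy":0,"wz":0,"claw":0},{"tx":0,"ty":0,"tz":2,"wx":0,"wy":0,"wz":0,"claw":0},{"tx":0,"ty":0,"tz":0.5,"wx":0,"wy":0,"wz":0,"claw":0},{"tx":0,"ty":0,"tz":0,"wx":0,"wy":0,"wz":0,"claw":0}]'; python3 d.py 597 -66 80 149
```

```text
time_s: 28.3
position: [600.6, -62.8, 113.4]
orientation: [[-0.849, 0.528, 0.013], [0.528, 0.849, 0.001], [-0.01, 0.008, -1.0]]
contact_force: [0.7, 0.2, -0.0]
width: 42.7
t28.3 pos [600.6 -62.8 113.4] yaw 148.1 F [ 0.7  0.2 -0. ] w 42.7 q7 0.35
  turn [ 0.4  0.6 -0.9] shift now [ 0.17 -0.49  3.33] shift after turn [ 0.15 -0.46  3.34]
```

```bash
python3 -m jog '[{"tx":0.1,"ty":-0.5,"tz":1.5,"wx":0,"wy":0,"wz":0,"claw":0},{"tx":0,"ty":0,"tz":1.2,"wx":0,"wy":0,"wz":0,"claw":0},{"tx":0,"ty":0,"tz":0.6,"wx":0,"wy":0,"wz":0,"claw":0},{"tx":0,"ty":0,"tz":0.2,"wx":0,"wy":0,"wz":0,"claw":-1},{"tx":0,"ty":0,"tz":0,"wx":0,"wy":0,"wz":0,"claw":-1},{"tx":0,"ty":0,"tz":0,"wx":0,"wy":0,"wz":0,"claw":-1},{"tx":0,"ty":0,"tz":0,"wx":0,"wy":0,"wz":0,"claw":-1},{"tx":0,"ty":0,"tz":0,"wx":0,"wy":0,"wz":0,"claw":-1},{"tx":0,"ty":0,"tz":-2,"wx":0,"wy":0,"wz":0,"claw":-1},{"tx":0,"ty":0,"tz":-4,"wx":0,"wy":0,"wz":0,"claw":-1},{"tx":0,"ty":0,"tz":-4.5,"wx":0,"wy":0,"wz":0,"claw":-1},{"tx":0,"ty":0,"tz":-4.5,"wx":0,"wy":0,"wz":0,"claw":-1},{"tx":0,"ty":0,"tz":-3,"wx":0,"wy":0,"wz":0,"claw":-1}]'; python3 d.py 484 388 270 148
```

```text
time_s: 29.6
position: [593.8, -66.8, 260.5]
orientation: [[-0.848, 0.53, 0.008], [0.53, 0.848, 0.003], [-0.005, 0.006, -1.0]]
contact_force: [1.3, 0.2, 0.2]
width: 22.8
t29.6 pos [593.8 -66.8 260.5] yaw 148.0 F [1.3 0.2 0.2] w 22.8 q7 0.50
  turn [0.4 0.3 0. ] shift now [33.4  32.77 -0.92] shift after turn [33.42 32.75 -0.95]
```

Held (22.8 mm for a 24 mm piece). Now I carry it to the bin.

```bash
python3 -m jog '[{"tx":2.95,"ty":2.9,"tz":-0.1,"wx":0,"wy":0,"wz":0,"claw":-1},{"tx":2.95,"ty":2.9,"tz":-0.1,"wx":0,"wy":0,"wz":0,"claw":-1},{"tx":2.95,"ty":2.9,"tz":-0.1,"wx":0,"wy":0,"wz":0,"claw":-1},{"tx":2.95,"ty":2.9,"tz":-0.1,"wx":0,"wy":0,"wz":0,"claw":-1},{"tx":2.95,"ty":2.9,"tz":-0.1,"wx":0,"wy":0,"wz":0,"claw":-1},{"tx":2.95,"ty":2.9,"tz":-0.1,"wx":0,"wy":0,"wz":0,"claw":-1},{"tx":2.95,"ty":2.9,"tz":-0.1,"wx":0,"wy":0,"wz":0,"claw":-1},{"tx":2.95,"ty":2.9,"tz":-0.1,"wx":0,"wy":0,"wz":0,"claw":-1},{"tx":2.95,"ty":2.9,"tz":-0.1,"wx":0,"wy":0,"wz":0,"claw":-1},{"tx":2.95,"ty":2.9,"tz":-0.1,"wx":0,"wy":0,"wz":0,"claw":-1},{"tx":2.95,"ty":2.9,"tz":-0.1,"wx":0,"wy":0,"wz":0,"claw":-1},{"tx":0,"ty":0,"tz":0,"wx":0,"wy":0,"wz":0,"claw":-1}]'; python3 d.py 484 388 130 148
```

```text
time_s: 30.8
position: [487.3, 391.6, 278.2]
orientation: [[-0.844, 0.536, 0.02], [0.537, 0.844, 0.004], [-0.014, 0.014, -1.0]]
contact_force: [-0.4, 0.6, 0.2]
width: 22.9
t30.8 pos [487.3 391.6 278.2] yaw 147.5 F [-0.4  0.6  0.2] w 22.9 q7 -0.23
  turn [ 0.8  0.8 -0.5] shift now [ 0.29 -0.69 14.81] shift after turn [ 0.09 -0.48 14.82]
```

```bash
python3 -m jog '[{"tx":0.3,"ty":-0.6,"tz":4,"wx":0.8,"wy":0.8,"wz":0,"claw":-1},{"tx":0,"ty":0,"tz":4,"wx":0,"wy":0,"wz":0,"claw":-1},{"tx":0,"ty":0,"tz":4,"wx":0,"wy":0,"wz":0,"claw":-1},{"tx":0,"ty":0,"tz":2,"wx":0,"wy":0,"wz":0,"claw":-1},{"tx":0,"ty":0,"tz":0,"wx":0,"wy":0,"wz":0,"claw":-1},{"tx":0,"ty":0,"tz":0,"wx":0,"wy":0,"wz":0,"claw":0},{"tx":0,"ty":0,"tz":0,"wx":0,"wy":0,"wz":0,"claw":0},{"tx":0,"ty":0,"tz":0,"wx":0,"wy":0,"wz":0,"claw":0},{"tx":0,"ty":0,"tz":-3,"wx":0,"wy":0,"wz":0,"claw":0},{"tx":0,"ty":0,"tz":-4,"wx":0,"wy":0,"wz":0,"claw":0},{"tx":0,"ty":0,"tz":-4,"wx":0,"wy":0,"wz":0,"claw":0},{"tx":0,"ty":0,"tz":-2.5,"wx":0,"wy":0,"wz":0,"claw":1},{"tx":-2,"ty":-3.3,"tz":0,"wx":0,"wy":0,"wz":0,"claw":1},{"tx":-2,"ty":-3.3,"tz":0,"wx":0,"wy":0,"wz":0,"claw":1},{"tx":-2,"ty":-3.3,"tz":0,"wx":0,"wy":0,"wz":0,"claw":1},{"tx":-2,"ty":-3.3,"tz":0,"wx":0,"wy":0,"wz":0,"claw":1},{"tx":-2,"ty":-3.3,"tz":0,"wx":0,"wy":0,"wz":0,"claw":1},{"tx":0,"ty":0,"tz":0,"wx":0,"wy":0,"wz":0,"claw":1}]'; python3 - <<'E'
from h import *
snap("top","t5",(100,100,440,290),2.3)
snap("side","s5",(190,160,390,350),3)
E
python3 d.py 582 121 200 90
```

```text
time_s: 32.6
position: [477.8, 196.6, 289.1]
orientation: [[-0.848, 0.529, 0.021], [0.53, 0.848, 0.015], [-0.01, 0.024, -1.0]]
contact_force: [0.6, -0.3, 0.4]
width: 85.4
t32.7 pos [477.1 201.6 290. ] yaw 148.3 F [-0.2  1.  -0.1] w 85.3 q7 0.04
  turn [ 1.7 -0.4 58.3] shift now [-13.09  -1.6    9.07] shift after turn [-8.06 10.49  9.  ]
```

View pics/t5.png

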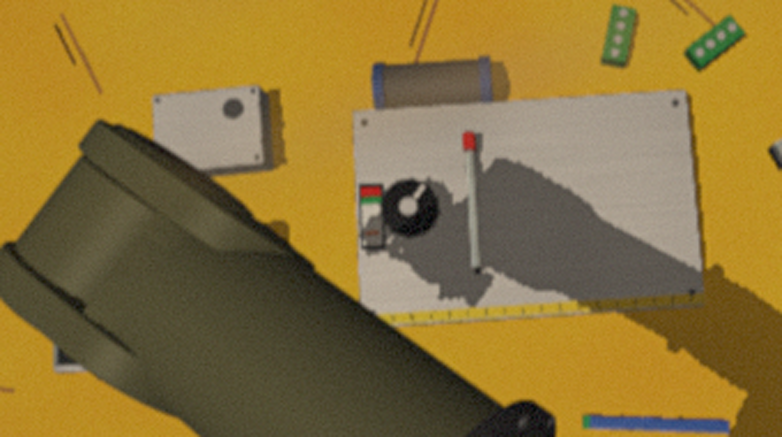

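The top crop shows the table clear of offcuts; the elbow hides the bin. Wheel at (410,207), gauge at (371,215).

View pics/s5.png

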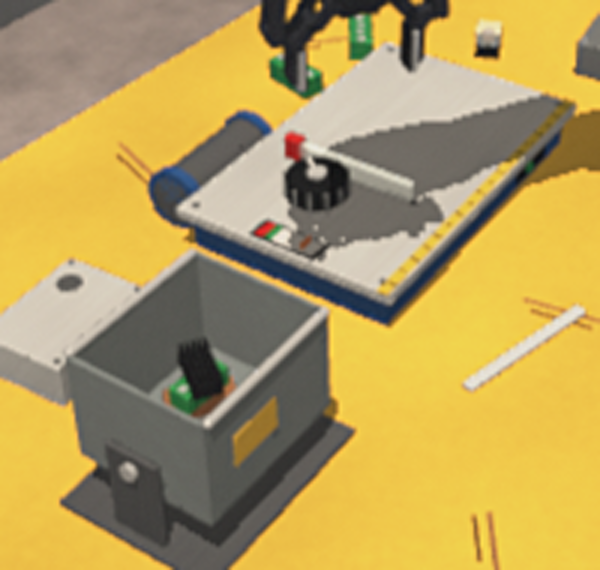

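The side crop shows the bin upright, with heat sink, green and brown stacked at about (200,380), below the rim; the aluminium piece is under them. The wheel is next, so I'll read the gauge.

```bash
cat > g.py <<'E'
from h import *
import sys
def gauge(name,save=True):
    im=env.capture("top") if save else cv2.imread(f"pics/raw_{name}.png")
    if save: cv2.imwrite(f"pics/raw_{name}.png",im)
    hsv=cv2.cvtColor(cv2.resize(im[165:220,250:275],None,fx=4,fy=4,interpolation=cv2.INTER_CUBIC),cv2.COLOR_BGR2HSV)
    G=cv2.inRange(hsv,(40,60,30),(90,255,255));R=cv2.inRange(hsv,(0,120,60),(5,255,255))|cv2.inRange(hsv,(170,120,60),(180,255,255));O=cv2.inRange(hsv,(5,70,60),(16,255,255))
    for n,M in(("green",G),("red",R),("orange",O)):
        c=max(cv2.findContours(M,cv2.RETR_EXTERNAL,cv2.CHAIN_APPROX_NONE)[0],key=cv2.contourArea,default=None)
        if c is None: print(n,None);continue
        x,y,w,h=cv2.boundingRect(c);f=lambda r:on("top",250+(x+w/2)/4-.5,165+r/4-.5,58 if n=="orange" else 57)
        print(n,w,h,f(y+h)[:2],f(y)[:2],"mid",f(y+h/2)[:2])
gauge(sys.argv[1],len(sys.argv)<3)
E
python3 g.py t0 1; python3 g.py t5 1; python3 d.py 581 121 200 160
```

```text
green 41 13 [590.6 169.6] [598.8 169.8] mid [594.7 169.7]
red 38 19 [599.5 170.1] [611.5 170.4] mid [605.5 170.3]
orange 25 11 [556.6 168.8] [563.4 168.9] mid [560.  168.9]
green 40 13 [590.6 169.3] [598.8 169.5] mid [594.7 169.4]
red 38 18 [600.1 170.1] [611.5 170.4] mid [605.8 170.3]
orange 26 12 [555.9 168.5] [563.4 168.6] mid [559.7 168.5]
t32.7 pos [477.1 201.6 290. ] yaw 148.3 F [-0.2  1.  -0.1] w 85.3 q7 0.04
  turn [  1.6   0.6 -11.7] shift now [-13.01  -1.66   9.06] shift after turn [-12.53  -4.02   9.  ]
```

```bash
python3 -m jog '[{"tx":0,"ty":0,"tz":0,"wx":1.6,"wy":0.6,"wz":-6,"claw":1},{"tx":0,"ty":0,"tz":0,"wx":0,"wy":0,"wz":-6,"claw":1},{"tx":-3.1,"ty":-1,"tz":0,"wx":0,"wy":0,"wz":0,"claw":1},{"tx":-3.1,"ty":-1,"tz":1,"wx":0,"wy":0,"wz":0,"claw":1},{"tx":-3.1,"ty":-1,"tz":2,"wx":0,"wy":0,"wz":0,"claw":1},{"tx":-2.8,"ty":-0.9,"tz":2,"wx":0,"wy":0,"wz":0,"claw":1},{"tx":0,"ty":0,"tz":2.5,"wx":0,"wy":0,"wz":0,"claw":1},{"tx":0,"ty":0,"tz":2,"wx":0,"wy":0,"wz":0,"claw":1},{"tx":0,"ty":0,"tz":0,"wx":0,"wy":0,"wz":0,"claw":1}]'; python3 d.py 581 121 150 160
```

```text
time_s: 33.6
position: [583.9, 144.0, 200.7]
orientation: [[-0.951, 0.309, 0.014], [0.309, 0.951, 0.012], [-0.009, 0.016, -1.0]]
contact_force: [0.4, 0.2, -0.2]
width: 85.5
t33.6 pos [583.9 144.  200.7] yaw 162.0 F [ 0.4  0.2 -0.2] w 85.5 q7 0.32
  turn [0.9 0.5 2. ] shift now [-0.38 -2.36  5.03] shift after turn [-0.51 -2.26  5.07]
```

```bash
python3 -m jog '[{"tx":-0.4,"ty":-2,"tz":0,"wx":0.9,"wy":0.5,"wz":1.5,"claw":1},{"tx":0,"ty":0,"tz":2.5,"wx":0,"wy":0,"wz":0,"claw":1},{"tx":0,"ty":0,"tz":2,"wx":0,"wy":0,"wz":0,"claw":1},{"tx":0,"ty":0,"tz":0,"wx":0,"wy":0,"wz":0,"claw":1}]'; python3 d.py 581 121 101 160
```

```text
time_s: 34.0
position: [582.9, 126.5, 160.2]
orientation: [[-0.943, 0.333, 0.005], [0.333, 0.943, 0.001], [-0.005, 0.003, -1.0]]
contact_force: [0.5, 0.4, -0.6]
width: 85.2
t34.0 pos [582.9 126.5 160.2] yaw 160.5 F [ 0.5  0.4 -0.6] w 85.2 q7 0.28
  turn [0.2 0.3 0.5] shift now [ 0.02 -0.6   5.92] shift after turn [-0.02 -0.58  5.92]
```

```bash
python3 -m jog '[{"tx":0,"ty":-0.5,"tz":1,"wx":0,"wy":0,"wz":0,"claw":1},{"tx":0,"ty":0,"tz":2,"wx":0,"wy":0,"wz":0,"claw":1},{"tx":0,"ty":0,"tz":1.5,"wx":0,"wy":0,"wz":0,"claw":1},{"tx":0,"ty":0,"tz":0.8,"wx":0,"wy":0,"wz":0,"claw":1},{"tx":0,"ty":0,"tz":0,"wx":0,"wy":0,"wz":0,"claw":1}]'; python3 d.py 581 121 101 160;python3 - <<'E'
from h import *
snap("side","s6",(260,170,330,240),7)
E
```

```text
time_s: 34.5
position: [583.7, 121.9, 110.5]
orientation: [[-0.942, 0.335, 0.012], [0.335, 0.942, 0.001], [-0.011, 0.005, -1.0]]
contact_force: [0.4, 0.3, -0.9]
width: 85.2
t34.5 pos [583.7 121.9 110.5] yaw 160.4 F [ 0.4  0.3 -0.9] w 85.2 q7 0.23
  turn [0.3 0.6 0.4] shift now [ 0.23 -0.18  0.95] shift after turn [ 0.22 -0.17  0.95]
```

View pics/s6.png

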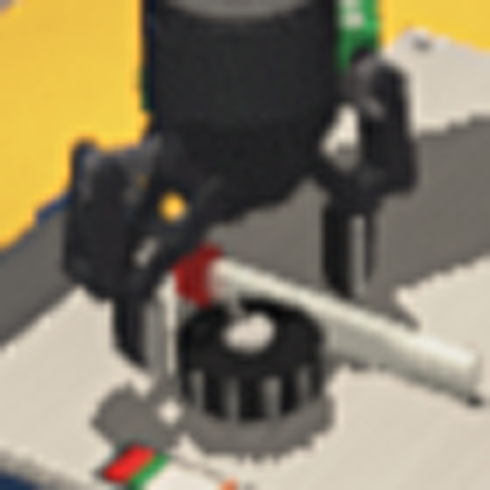

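The fingers straddle the wheel, clear of the guard. I'll lower the last 10 mm and close.

```bash
python3 -m jog '[{"tx":0.2,"ty":-0.1,"tz":0.6,"wx":0,"wy":0,"wz":0,"claw":1},{"tx":0,"ty":0,"tz":0.5,"wx":0,"wy":0,"wz":0,"claw":1},{"tx":0,"ty":0,"tz":0,"wx":0,"wy":0,"wz":0,"claw":-1},{"tx":0,"ty":0,"tz":0,"wx":0,"wy":0,"wz":0,"claw":-1},{"tx":0,"ty":0,"tz":0,"wx":0,"wy":0,"wz":0,"claw":-1},{"tx":0,"ty":0,"tz":0,"wx":0,"wy":0,"wz":0,"claw":-1},{"tx":0,"ty":0,"tz":0,"wx":0,"wy":0,"wz":0,"claw":-1}]' 80; python3 d.py 581 121 101 160
```

```text
time_s: 35.25
position: [582.3, 122.5, 101.8]
orientation: [[-0.942, 0.335, 0.016], [0.335, 0.942, 0.002], [-0.014, 0.007, -1.0]]
contact_force: [1.2, 0.2, -2.5]
width: 57.3
t35.2 pos [582.3 122.5 101.8] yaw 160.4 F [ 1.2  0.2 -2.5] w 57.3 q7 0.21
  turn [0.4 0.8 0.4] shift now [ 0.07 -0.19  0.08] shift after turn [ 0.07 -0.19  0.08]
```

```bash
python3 -m jog '[{"tx":0,"ty":0,"tz":0,"wx":0,"wy":0,"wz":6,"claw":-1},{"tx":0,"ty":0,"tz":0,"wx":0,"wy":0,"wz":6,"claw":-1},{"tx":0,"ty":0,"tz":0,"wx":0,"wy":0,"wz":6,"claw":-1},{"tx":0,"ty":0,"tz":0,"wx":0,"wy":0,"wz":6,"claw":-1},{"tx":0,"ty":0,"tz":0,"wx":0,"wy":0,"wz":6,"claw":-1},{"tx":0,"ty":0,"tz":0,"wx":0,"wy":0,"wz":6,"claw":-1},{"tx":0,"ty":0,"tz":0,"wx":0,"wy":0,"wz":0,"claw":-1}]'; python3 d.py 582 122 101 20; python3 g.py w1
```

```text
time_s: 35.95
position: [581.7, 121.8, 101.8]
orientation: [[-0.554, 0.832, 0.016], [0.832, 0.554, -0.002], [-0.01, 0.012, -1.0]]
contact_force: [0.7, 0.3, -1.8]
width: 57.6
t36.0 pos [581.7 121.8 101.8] yaw 123.7 F [ 0.7  0.3 -1.8] w 57.6 q7 -0.33
  turn [  1.   -0.2 103.7] shift now [0.   0.03 0.08] shift after turn [ 0.03 -0.01  0.08]
green None
red None
orange 1 1 [531.1 181.9] [531.7 181.9] mid [531.4 181.9]
```

```bash
cat > gs.py <<'E'
from h import *
import sys
def gs(im):
    u,v=[int(t) for t in proj("side",(578,169,58))];x0,y0=u-18,v-14
    a=cv2.resize(im[y0:y0+28,x0:x0+36],None,fx=4,fy=4,interpolation=cv2.INTER_CUBIC);hsv=cv2.cvtColor(a,cv2.COLOR_BGR2HSV)
    for n,lo,hi in(("green",(40,60,30),(90,255,255)),("red",(0,140,60),(5,255,255)),("orange",(6,80,60),(18,255,255))):
        M=cv2.inRange(hsv,lo,hi)
        cs=[(int(cv2.contourArea(c)),on("side",*(np.array(cv2.minAreaRect(c)[0])/4-.375+[x0,y0]),58)[:2]) for c in cv2.findContours(M,cv2.RETR_EXTERNAL,cv2.CHAIN_APPROX_NONE)[0] if cv2.contourArea(c)>15]
        print(n,[(s,p) for s,p in cs])
    return a
if len(sys.argv)>2: gs(cv2.imread(f"pics/raw_{sys.argv[1]}.png"))
else:
    im=env.capture("side");cv2.imwrite(f"pics/raw_{sys.argv[1]}.png",im);gs(im)
E
python3 gs.py s0 1; echo; python3 gs.py s5 1; echo; python3 gs.py w2
```

```text
green [(154, array([589.4, 173.1]))]
red [(238, array([599.9, 173.9]))]
orange [(44, array([587.7, 229.3])), (145, array([557.2, 166.8])), (31, array([593.9, 173.3]))]

green [(156, array([589.4, 173.1]))]
red [(236, array([599.6, 174. ]))]
orange [(68, array([579.3, 225.4])), (167, array([556.9, 166.9])), (30, array([593.9, 173.3]))]

green [(155, array([589.2, 173.2]))]
red [(236, array([599.9, 173.9]))]
orange [(73, array([579.2, 225.6])), (122, array([565.7, 167.5])), (31, array([593.9, 173.3]))]
```

```bash
python3 -m jog '[{"tx":0,"ty":0,"tz":0,"wx":0,"wy":0,"wz":6,"claw":-1},{"tx":0,"ty":0,"tz":0,"wx":0,"wy":0,"wz":6,"claw":-1},{"tx":0,"ty":0,"tz":0,"wx":0,"wy":0,"wz":6,"claw":-1},{"tx":0,"ty":0,"tz":0,"wx":0,"wy":0,"wz":6,"claw":-1},{"tx":0,"ty":0,"tz":0,"wx":0,"wy":0,"wz":6,"claw":-1},{"tx":0,"ty":0,"tz":0,"wx":0,"wy":0,"wz":6,"claw":-1},{"tx":0,"ty":0,"tz":0,"wx":0,"wy":0,"wz":6,"claw":-1},{"tx":0,"ty":0,"tz":0,"wx":0,"wy":0,"wz":6,"claw":-1},{"tx":0,"ty":0,"tz":0,"wx":0,"wy":0,"wz":6,"claw":-1},{"tx":0,"ty":0,"tz":0,"wx":0,"wy":0,"wz":6,"claw":-1},{"tx":0,"ty":0,"tz":0,"wx":0,"wy":0,"wz":6,"claw":-1},{"tx":0,"ty":0,"tz":0,"wx":0,"wy":0,"wz":6,"claw":-1},{"tx":0,"ty":0,"tz":0,"wx":0,"wy":0,"wz":6,"claw":-1},{"tx":0,"ty":0,"tz":0,"wx":0,"wy":0,"wz":0,"claw":-1}]'; python3 d.py 582 122 101 18; python3 gs.py w3; python3 g.py w4
```

```text
time_s: 37.45
position: [579.9, 122.1, 101.7]
orientation: [[0.687, 0.726, 0.013], [0.726, -0.687, -0.006], [0.005, 0.013, -1.0]]
contact_force: [0.6, -0.7, 0.2]
width: 57.2
t37.5 pos [579.9 122.1 101.7] yaw 46.6 F [ 0.6 -0.7  0.2] w 57.2 q7 -1.43
  turn [ 0.7 -0.4 28.6] shift now [0.13 0.16 0.08] shift after turn [0.19 0.07 0.07]
green [(126, array([589.4, 173.1]))]
red [(236, array([599.9, 173.9]))]
orange [(71, array([579.1, 225.4])), (90, array([584.2, 169. ])), (30, array([593.9, 173.6]))]
green None
red None
orange None
```

```bash
python3 -m jog '[{"tx":0,"ty":0,"tz":0,"wx":0,"wy":0,"wz":5.5,"claw":-1},{"tx":0,"ty":0,"tz":0,"wx":0,"wy":0,"wz":5.5,"claw":-1},{"tx":0,"ty":0,"tz":0,"wx":0,"wy":0,"wz":5.5,"claw":-1},{"tx":0,"ty":0,"tz":0,"wx":0,"wy":0,"wz":5.5,"claw":-1},{"tx":0,"ty":0,"tz":0,"wx":0,"wy":0,"wz":5,"claw":-1},{"tx":0,"ty":0,"tz":0,"wx":0,"wy":0,"wz":0,"claw":-1},{"tx":0,"ty":0,"tz":0,"wx":0,"wy":0,"wz":0,"claw":-1}]'; python3 d.py; python3 gs.py w5; python3 -c "
from cell import env;print(env.get_obs()['wrist_torque'])"
```

```text
time_s: 38.25
position: [579.7, 122.6, 101.7]
orientation: [[0.935, 0.355, 0.012], [0.355, -0.935, -0.005], [0.009, 0.009, -1.0]]
contact_force: [0.3, -0.8, 0.5]
width: 57.4
t38.2 pos [579.7 122.6 101.7] yaw 20.8 F [ 0.3 -0.8  0.5] w 57.4 q7 -1.78
green [(38, array([588.3, 181.6]))]
red [(258, array([599.3, 173.7]))]
orange [(72, array([579.3, 225.4])), (132, array([590.9, 172.6]))]
[-0.17146281  0.2488599  -0.13977149]
```

```bash
python3 -m jog '[{"tx":0,"ty":0,"tz":0,"wx":0,"wy":0,"wz":3,"claw":-1},{"tx":0,"ty":0,"tz":0,"wx":0,"wy":0,"wz":0,"claw":-1},{"tx":0,"ty":0,"tz":0,"wx":0,"wy":0,"wz":0,"claw":-1},{"tx":0,"ty":0,"tz":0,"wx":0,"wy":0,"wz":0,"claw":1},{"tx":0,"ty":0,"tz":0,"wx":0,"wy":0,"wz":0,"claw":1},{"tx":0,"ty":0,"tz":0,"wx":0,"wy":0,"wz":0,"claw":1},{"tx":0,"ty":0,"tz":0,"wx":0,"wy":0,"wz":0,"claw":1},{"tx":0,"ty":0,"tz":-2,"wx":0,"wy":0,"wz":0,"claw":1},{"tx":0,"ty":0,"tz":-4,"wx":0,"wy":0,"wz":0,"claw":1},{"tx":0,"ty":0,"tz":-4,"wx":0,"wy":0,"wz":0,"claw":1},{"tx":0,"ty":0,"tz":-4,"wx":0,"wy":0,"wz":0,"claw":1},{"tx":0,"ty":0,"tz":-2,"wx":0,"wy":0,"wz":0,"claw":1},{"tx":-2,"ty":4,"tz":0,"wx":0,"wy":0,"wz":0,"claw":1},{"tx":-2,"ty":4,"tz":0,"wx":0,"wy":0,"wz":0,"claw":0},{"tx":-2,"ty":4,"tz":0,"wx":0,"wy":0,"wz":0,"claw":0},{"tx":-2,"ty":4,"tz":0,"wx":0,"wy":0,"wz":0,"claw":0},{"tx":-2,"ty":4,"tz":0,"wx":0,"wy":0,"wz":0,"claw":0},{"tx":0,"ty":0,"tz":0,"wx":0,"wy":0,"wz":0,"claw":0}]'; python3 g.py w6; python3 gs.py w7; python3 - <<'E'
from h import *
im=cv2.imread("pics/raw_w6.png")
cv2.imwrite("pics/w6a.png",np.vstack([cv2.resize(im[190:290,440:520],(400,500),interpolation=cv2.INTER_CUBIC)]))
E
python3 d.py 425 -370 260 101.6
```

```text
time_s: 40.1
position: [546.8, -101.8, 269.4]
orientation: [[0.945, 0.328, 0.015], [0.328, -0.945, -0.002], [0.013, 0.007, -1.0]]
contact_force: [1.1, 0.2, 0.3]
width: 42.3
green 11 10 [592.5 159.7] [598.8 159.8] mid [595.6 159.8]
red 38 18 [600.1 170.8] [611.5 171. ] mid [605.8 170.9]
orange 40 7 [597.4 169.9] [601.8 170. ] mid [599.6 170. ]
green [(39, array([588.4, 181. ]))]
red [(253, array([599.3, 173.7]))]
orange [(68, array([579.2, 225.2])), (103, array([591.6, 172.6]))]
t40.2 pos [547.8 -94.9 269.8] yaw 19.5 F [-0.7  1.5 -0.2] w 42.6 q7 -1.29
  turn [  0.8  -0.6 -82.1] shift now [-20.78  21.82   0.73] shift after turn [-24.47 -17.56   0.98]
```

View pics/w6a.png

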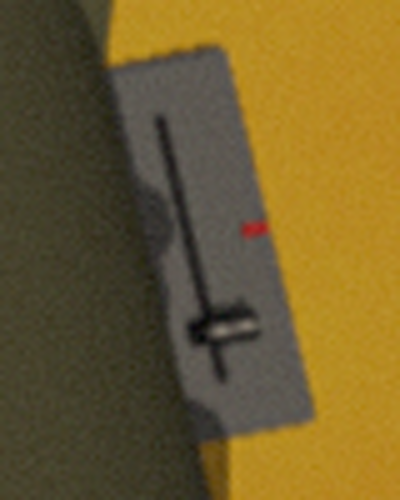

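Crop of the control box: track from (160,118) to (222,380), red clip at (255,229), grip's white line at about (237,328).

```bash
cat > sl.py <<'E'
from h import *
f=lambda u,v,z:on("top",440+u/5-.4,190+v/5-.4,z)[:2]
a,b=f(222,380,45),f(160,118,45);u=(a-b)*-1;u/=np.linalg.norm(u);print("track",a,b,np.degrees(np.arctan2(u[1],u[0])))
c=f(255,229,49);v=np.array([-u[1],u[0]])
print("clip",c,"lat",(c-a)@v)
for p in((237,328),(233,325)):
    g=f(*p,79);print("grip",g,"lat",(g-a)@v,"along to clip",(c-g)@u)
print("goal grip",c+33*v, "u",u)
for n,P in(("clip",(*c,49)),("grip",(*g,79))): print(n,proj("side",P))
E
python3 sl.py; python3 - <<'E'
from h import *
im=cv2.imread("pics/raw_s0.png");a=cv2.resize(im[155:200,375:450],(750,450),interpolation=cv2.INTER_CUBIC)
b=cv2.imread("pics/raw_w6.png")[165:215,245:305];b2=cv2.imread("pics/raw_w7.png")[190:220,255:330]
c=np.zeros((600,750,3),np.uint8);c[:330]=cv2.resize(a,(750,330));c[330:,:324]=cv2.resize(b,(324,270),interpolation=cv2.INTER_CUBIC);c[330:,340:]=cv2.resize(b2,(410,270),interpolation=cv2.INTER_CUBIC)
cv2.imwrite("pics/mix.png",c)
E
```

```text
track [ 398.8 -378.8] [ 528.1 -354.7] 10.558107360508306
clip [ 472.4 -397.6] lat -31.967628596179534
grip [ 423.5 -375.5] lat -1.2817159370080156 along to clip 44.02266193988838
grip [ 425.  -373.7] lat 0.2129603950385465 along to clip 42.21823885690039
goal grip [ 466.35332374 -365.15870369] u [0.98306959 0.18323261]
clip [412.95322804 169.26124688]
grip [423.51015783 168.51779153]
```

View pics/mix.png

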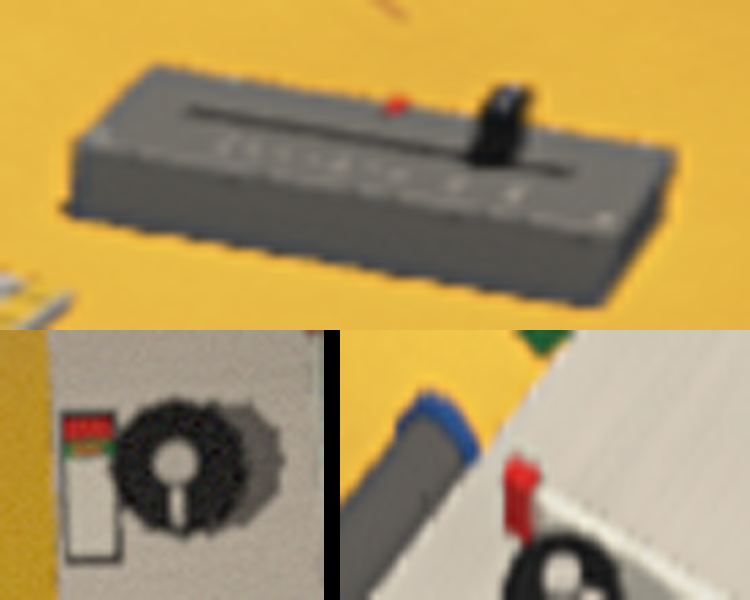

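The pointer stands in the green. Now to the speed grip.

```bash
python3 -m jog '[{"tx":0,"ty":0,"tz":0,"wx":0,"wy":0,"wz":-8.1,"claw":0},{"tx":0,"ty":0,"tz":0,"wx":0,"wy":0,"wz":-8.1,"claw":0},{"tx":0,"ty":0,"tz":0,"wx":0,"wy":0,"wz":-8.1,"claw":0},{"tx":0,"ty":0,"tz":0,"wx":0,"wy":0,"wz":-8.1,"claw":0},{"tx":0,"ty":0,"tz":0,"wx":0,"wy":0,"wz":-8.1,"claw":0},{"tx":0,"ty":0,"tz":0,"wx":0,"wy":0,"wz":-8.1,"claw":0},{"tx":0,"ty":0,"tz":0,"wx":0,"wy":0,"wz":-8.1,"claw":0},{"tx":0,"ty":0,"tz":0,"wx":0,"wy":0,"wz":-8.1,"claw":0},{"tx":0,"ty":0,"tz":0,"wx":0,"wy":0,"wz":-8.1,"claw":0},{"tx":0,"ty":0,"tz":0,"wx":0,"wy":0,"wz":-8.1,"claw":0},{"tx":-4,"ty":-2.7,"tz":0,"wx":0,"wy":0,"wz":0,"claw":0},{"tx":-4,"ty":-2.7,"tz":0,"wx":0,"wy":0,"wz":0,"claw":0},{"tx":-4,"ty":-2.7,"tz":0,"wx":0,"wy":0,"wz":0,"claw":0},{"tx":-4,"ty":-2.7,"tz":0,"wx":0,"wy":0,"wz":0,"claw":0},{"tx":-4,"ty":-2.7,"tz":0,"wx":0,"wy":0,"wz":0,"claw":0},{"tx":-3,"ty":-2.7,"tz":0,"wx":0,"wy":0,"wz":0,"claw":0},{"tx":0,"ty":0,"tz":0,"wx":0,"wy":0,"wz":0,"claw":0}]'; python3 d.py 425 -373 110 100.6
```

```text
time_s: 41.9
position: [463.5, -328.9, 267.2]
orientation: [[-0.296, 0.955, 0.028], [0.955, 0.296, 0.019], [0.01, 0.033, -0.999]]
contact_force: [0.6, 0.2, -0.1]
width: 42.6
t41.9 pos [ 463.5 -328.9  267.2] yaw 107.2 F [ 0.6  0.2 -0.1] w 42.6 q7 0.52
  turn [ 1.8 -0.7  6.6] shift now [-3.23 -5.5  15.51] shift after turn [-3.63 -4.6  15.72]
```

```bash
python3 -m jog '[{"tx":0,"ty":0,"tz":0,"wx":1.8,"wy":-0.7,"wz":6.2,"claw":0},{"tx":-1.8,"ty":-2.2,"tz":0,"wx":0,"wy":0,"wz":0,"claw":0},{"tx":-1.7,"ty":-2.2,"tz":0,"wx":0,"wy":0,"wz":0,"claw":0},{"tx":0,"ty":0,"tz":4,"wx":0,"wy":0,"wz":0,"claw":0},{"tx":0,"ty":0,"tz":4,"wx":0,"wy":0,"wz":0,"claw":0},{"tx":0,"ty":0,"tz":3,"wx":0,"wy":0,"wz":0,"claw":0},{"tx":0,"ty":0,"tz":0,"wx":0,"wy":0,"wz":0,"claw":0}]'; python3 d.py 425 -373 80 100.6
```

```text
time_s: 42.6
position: [437.8, -360.6, 156.8]
orientation: [[-0.204, 0.979, 0.01], [0.979, 0.204, 0.001], [-0.001, 0.01, -1.0]]
contact_force: [-0.3, -0.3, 0.1]
width: 42.8
t42.6 pos [ 437.8 -360.6  156.8] yaw 101.8 F [-0.3 -0.3  0.1] w 42.8 q7 0.39
  turn [0.6 0.  1.2] shift now [-0.95 -1.59  7.67] shift after turn [-0.99 -1.49  7.68]
```

```bash
python3 -m jog '[{"tx":-0.9,"ty":-1.5,"tz":0,"wx":0.6,"wy":0,"wz":1,"claw":0},{"tx":0,"ty":0,"tz":2.5,"wx":0,"wy":0,"wz":0,"claw":0},{"tx":0,"ty":0,"tz":1.5,"wx":0,"wy":0,"wz":0,"claw":0},{"tx":0,"ty":0,"tz":0,"wx":0,"wy":0,"wz":0,"claw":0}]'; python3 d.py 425 -373 80 100.6
```

```text
time_s: 43.0
position: [428.2, -372.9, 121.3]
orientation: [[-0.189, 0.982, 0.004], [0.982, 0.189, -0.005], [-0.006, 0.003, -1.0]]
contact_force: [-1.0, -0.6, -0.6]
width: 42.5
t43.0 pos [ 428.2 -372.9  121.3] yaw 100.9 F [-1.  -0.6 -0.6] w 42.5 q7 0.36
  turn [0.2 0.3 0.3] shift now [ 0.08 -0.33  4.13] shift after turn [ 0.05 -0.32  4.13]
```

```bash
python3 -m jog '[{"tx":0,"ty":-0.3,"tz":1.5,"wx":0,"wy":0,"wz":0,"claw":0},{"tx":0,"ty":0,"tz":1.5,"wx":0,"wy":0,"wz":0,"claw":0},{"tx":0,"ty":0,"tz":0.9,"wx":0,"wy":0,"wz":0,"claw":0},{"tx":0,"ty":0,"tz":0,"wx":0,"wy":0,"wz":0,"claw":-1},{"tx":0,"ty":0,"tz":0,"wx":0,"wy":0,"wz":0,"claw":-1},{"tx":0,"ty":0,"tz":0,"wx":0,"wy":0,"wz":0,"claw":-1},{"tx":0,"ty":0,"tz":0,"wx":0,"wy":0,"wz":0,"claw":-1},{"tx":0,"ty":0,"tz":0,"wx":0,"wy":0,"wz":0,"claw":-1}]' 25; python3 d.py 466.4 -365.2 81 100.6; python3 - <<'E'
from h import *
o=env.get_obs()["position"];u=np.array([.983,.183]);print("along left to clip",(np.array([472.4,-397.6])-o[:2])@u)
E
```

```text
time_s: 43.8
position: [427.6, -375.8, 85.6]
orientation: [[-0.188, 0.982, 0.008], [0.982, 0.188, -0.01], [-0.011, 0.006, -1.0]]
contact_force: [1.8, 0.6, -5.6]
width: 13.8
t43.8 pos [ 427.6 -375.8   85.6] yaw 100.8 F [ 1.8  0.6 -5.6] w 13.8 q7 0.32
  turn [0.3 0.6 0.2] shift now [0.31 4.   0.48] shift after turn [0.33 4.01 0.46]
along left to clip 40.01148955723358
```

```bash
python3 -m jog '[{"tx":0,"ty":0.9,"tz":0,"wx":0,"wy":0,"wz":0,"claw":-1},{"tx":0,"ty":0.9,"tz":0,"wx":0,"wy":0,"wz":0,"claw":-1},{"tx":0,"ty":0.9,"tz":0,"wx":0,"wy":0,"wz":0,"claw":-1},{"tx":0,"ty":0.9,"tz":0,"wx":0,"wy":0,"wz":0,"claw":-1},{"tx":0,"ty":0,"tz":0,"wx":0,"wy":0,"wz":0,"claw":-1}]'; python3 d.py;  python3 - <<'E'
from h import *
o=env.get_obs()["position"];u=np.array([.983,.183]);print("moved",(o[:2]-[427.6,-375.8])@u)
E
```

```text
time_s: 44.3
position: [465.4, -368.6, 85.6]
orientation: [[-0.188, 0.982, 0.006], [0.982, 0.188, -0.01], [-0.011, 0.004, -1.0]]
contact_force: [2.1, -1.6, -3.9]
width: 13.3
t44.3 pos [ 465.4 -368.6   85.6] yaw 100.8 F [ 2.1 -1.6 -3.9] w 13.3 q7 0.29
moved 38.450702416865205
```

Another 3 mm, then release and lift clear so I can look.

```bash
python3 -m jog '[{"tx":0,"ty":0.3,"tz":0,"wx":0,"wy":0,"wz":0,"claw":-1},{"tx":0,"ty":0,"tz":0,"wx":0,"wy":0,"wz":0,"claw":-1},{"tx":0,"ty":0,"tz":0,"wx":0,"wy":0,"wz":0,"claw":-1}]'; python3 -m jog '[{"tx":0,"ty":0,"tz":0,"wx":0,"wy":0,"wz":0,"claw":0},{"tx":0,"ty":0,"tz":0,"wx":0,"wy":0,"wz":0,"claw":0},{"tx":0,"ty":0,"tz":0,"wx":0,"wy":0,"wz":0,"claw":0},{"tx":0,"ty":0,"tz":0,"wx":0,"wy":0,"wz":0,"claw":0},{"tx":0,"ty":0,"tz":-3,"wx":0,"wy":0,"wz":0,"claw":0},{"tx":0,"ty":0,"tz":-4,"wx":0,"wy":0,"wz":0,"claw":0},{"tx":0,"ty":0,"tz":-4.5,"wx":0,"wy":0,"wz":0,"claw":0},{"tx":0,"ty":0,"tz":-4.5,"wx":0,"wy":0,"wz":0,"claw":0},{"tx":-4,"ty":0,"tz":0,"wx":0,"wy":0,"wz":0,"claw":0},{"tx":-4,"ty":0,"tz":0,"wx":0,"wy":0,"wz":0,"claw":0},{"tx":-4,"ty":0,"tz":0,"wx":0,"wy":0,"wz":0,"claw":0},{"tx":-4,"ty":0,"tz":0,"wx":0,"wy":0,"wz":0,"claw":0},{"tx":-4,"ty":-1,"tz":0,"wx":0,"wy":0,"wz":0,"claw":0},{"tx":-4,"ty":-2,"tz":0,"wx":0,"wy":0,"wz":0,"claw":0},{"tx":0,"ty":0,"tz":0,"wx":0,"wy":0,"wz":0,"claw":0}]'; python3 d.py; python3 - <<'E'
from h import *
snap("top","tf",(440,190,520,290),5);snap("side","sf",(140,150,460,350),2.5)
a=cv2.imread("pics/tf.png");s=cv2.imread("pics/raw_sf.png")[150:200,370:450];t=cv2.imread("pics/raw_tf.png")[190:290,110:220]
c=np.zeros((600,800,3),np.uint8);c[:500,:400]=a;c[:250,400:]=cv2.resize(s,(400,250),interpolation=cv2.INTER_CUBIC);c[250:600,400:785]=cv2.resize(t,(385,350),interpolation=cv2.INTER_CUBIC);cv2.imwrite("pics/fin.png",c)
E
```

```text
time_s: 44.6
position: [469.4, -367.9, 85.6]
orientation: [[-0.188, 0.982, 0.007], [0.982, 0.188, -0.01], [-0.011, 0.005, -1.0]]
contact_force: [-0.3, -1.5, -3.1]
width: 13.5
time_s: 46.1
position: [487.1, -613.1, 260.0]
orientation: [[-0.194, 0.981, 0.014], [0.981, 0.194, -0.014], [-0.017, 0.011, -1.0]]
contact_force: [-1.0, -0.0, -0.7]
width: 42.7
t46.1 pos [ 487.1 -613.1  260. ] yaw 101.2 F [-1.  -0.  -0.7] w 42.7 q7 0.78
```

View pics/fin.png

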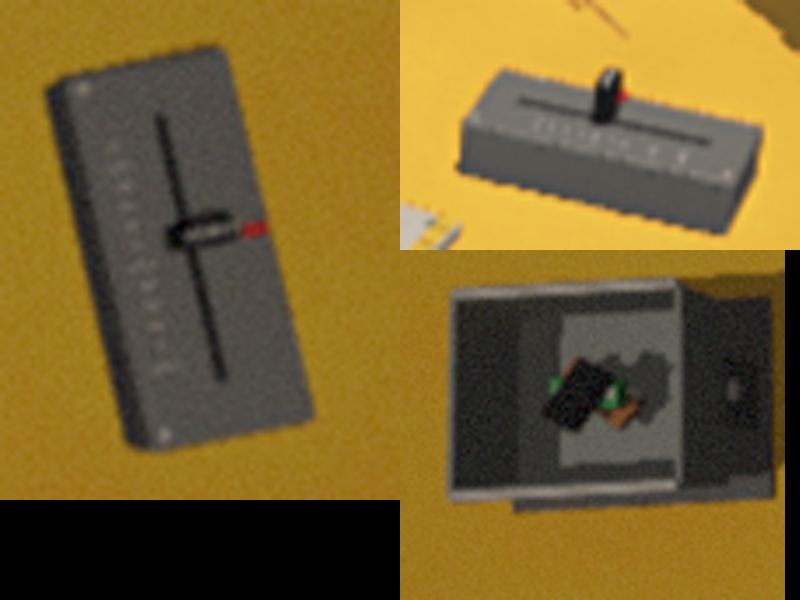

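Slider level with the clip by eye, and the bin is upright with the stack in it. Two quick numbers: grip against clip, and the height of the stack (to confirm the hidden aluminium piece is under it).

```bash
python3 - <<'E'
from h import *
f=lambda u,v,z:on("top",440+u/5-.4,190+v/5-.4,z)[:2]
u=np.array([.983,.183]);c=f(255,229,49)
for p in((213,232),(211,229)): print("grip-clip along",(f(*p,79)-c)@u)
top=cv2.imread("pics/raw_tf.png");s=cv2.imread("pics/raw_sf.png")
def blk(im,roi):
    x0,y0,x1,y1=roi;m=cv2.inRange(im[y0:y1,x0:x1],(0,0,0),(38,38,38));n,l,st,ce=cv2.connectedComponentsWithStats(m)
    i=1+st[1:,4].argmax();print(st[i]);return ce[i]+[x0,y0]
a=110+178/3.5,190+(395-250)/3.5
print("top black",a); b=proj("side",(484,390,120));print("side exp",b)
o1,d1=ray("top",*a)
for z in(90,105,120,135): P=on("top",*a,z);print(z,P,proj("side",P))
v=cv2.resize(s[260:310,220:290],(700,500),interpolation=cv2.INTER_CUBIC);cv2.imwrite("pics/binc.png",v)
E
python3 g.py gf
```

```text
grip-clip along 2.545700000000015
grip-clip along 4.184900000000011
top black (160.85714285714286, 231.42857142857144)
side exp [254.25192676 279.69671258]
90 [482.3 400.3  90. ] [252.65715937 292.27400622]
105 [481.2 394.3 105. ] [254.34309595 286.14990177]
120 [480.2 388.2 120. ] [256.03995713 279.93211172]
135 [479.1 382.2 135. ] [257.75411214 273.70527781]
green 12 13 [590.6 160. ] [598.8 160.2] mid [594.7 160.1]
red 37 19 [599.5 170.4] [611.5 170.7] mid [605.5 170.6]
orange 41 25 [591.7 170.1] [607.5 170.4] mid [599.6 170.3]
```

View pics/binc.png

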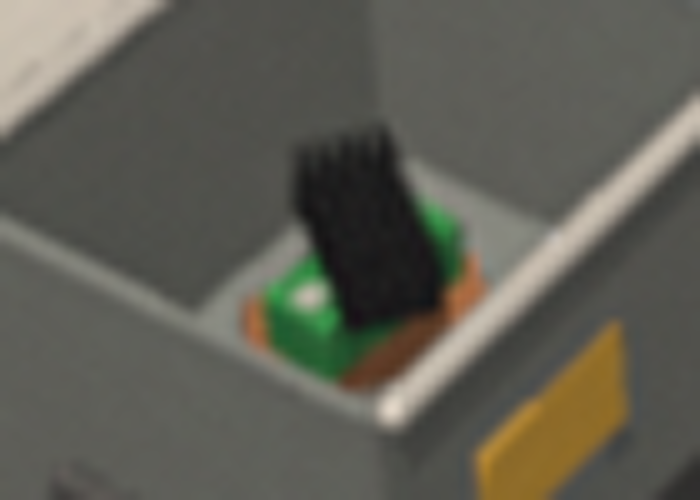

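The pixel picks put the grip 2.5–4 mm past the clip, so I'll measure this properly by masks in both views. I'll also check the table for the low-contrast aluminium piece.

```bash
cat > fine.py <<'E'
from h import *
import sys
u=np.array([.983,.183]);v=np.array([-.183,.983])
def cen(im,roi,lo,hi,hsv):
    x0,y0,x1,y1=roi;a=cv2.resize(im[y0:y1,x0:x1],None,fx=4,fy=4,interpolation=cv2.INTER_CUBIC)
    if hsv: a=cv2.cvtColor(a,cv2.COLOR_BGR2HSV)
    m=cv2.inRange(a,lo,hi);n,l,st,ce=cv2.connectedComponentsWithStats(m)
    i=1+st[1:,4].argmax();return ce[i]/4-.375+[x0,y0],st[i,4]/16
T,S=[cv2.imread(f"pics/raw_{n}.png") for n in sys.argv[1:3]]
ct,_=cen(T,(478,222,502,246),(0,120,60),(8,255,255),True);wt,aw=cen(T,(474,228,489,244),(95,95,95),(255,255,255),False)
c=on("top",*ct,49)[:2];g=on("top",*wt,79)[:2];print("top",ct,wt,aw,"along",(g-c)@u,"lat",(g-c)@v)
cs,_=cen(S,(480-80,155,450,182),(0,120,60),(8,255,255),True)
gs,ag=cen(S,(400,155,425,182),(0,0,0),(45,45,45),False)
c=on("side",*cs,49)[:2];print("side clip",cs,c,"grip dark centroid",gs,ag)
for d in(-3,0,3,6): print(d,proj("side",(*(c+33*v+d*u),62)))
E
python3 fine.py tf sf; python3 - <<'E'
import cv2,numpy as np
a=cv2.imread("pics/raw_tf.png");a=np.hstack([cv2.resize(a[130:250,250:415],(495,360)),cv2.resize(a[195:265,110:170],(305,360))])
a=cv2.convertScaleAbs(a,alpha=1.7);cv2.imwrite("pics/tb.png",a)
E
```

```text
Traceback (most recent call last):
  File "fine.py", line 10, in <module>
    ct,_=cen(T,(478,222,502,246),(0,120,60),(8,255,255),True);wt,aw=cen(T,(474,228,489,244),(95,95,95),(255,255,255),False)
                                                                    ~~~^^^^^^^^^^^^^^^^^^^^^^^^^^^^^^^^^^^^^^^^^^^^^^^^^^^^
  File "fine.py", line 8, in cen
    i=1+st[1:,4].argmax();return ce[i]/4-.375+[x0,y0],st[i,4]/16
        ~~~~~~~~~~~~~~~^^
ValueError: attempt to get argmax of an empty sequence
```

View pics/tb.png

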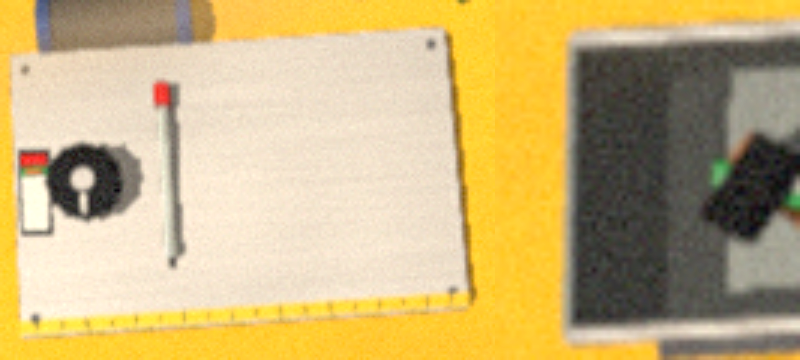

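The brightened crop shows an empty saw table, the pointer in the green at (33,172), and the stack in the bin. Now I'll fix the white-line threshold in the measurement, since the line is dim.

```bash
sed -i 's/(95,95,95),(255,255,255),False/(62,62,62),(255,255,255),False/' fine.py; sed -i 's/(474,228,489,244)/(477,231,488,241)/' fine.py; python3 - <<'E'
import cv2;print(cv2.cvtColor(cv2.imread("pics/raw_tf.png"),cv2.COLOR_BGR2GRAY)[228:245,471:492])
E
python3 fine.py tf sf
```

```text
[[ 77  75  71  40  31  50  70  81  76  79  75  76  81  76  82  79  81  77
   75  69  80]
 [ 80  76  77  59  27  46  75  76  73  78  81  77  75  75  79  76  77  75
   77  82  78]
 [ 77  73  73  63  30  34  58  81  76  77  77  78  79  75  76  78  77  75
   75  75  79]
 [ 78  79  76  75  39  36  58  73  79  71  66  65  70  66  70  72  75  72
   76  76  75]
 [ 73  79  76  75  49  26  50  63  67  52  48  43  39  41  48  71  74  76
   79  74  74]
 [ 76  81  77  75  46  34  33  41  35  32  32  23  19  19  36  55  78  79
   75  71  70]
 [ 79  78  73  64  36   5  11  22  31  30  30  44  45  45  54  69  83  75
   75  78  65]
 [ 79  69  44  31   4   4  30  35  64  59  71  85  83  72  78  73  82  68
   66  64  64]
 [ 74  66  32   7  17  24  63  76  84  76  85 101  89  72  63  47  65  55
   64  67  68]
 [ 77  66  36  17   9  40  68  81  72  70  61  57  48  34  38  41  53  68
   76  67  67]
 [ 79  66  42  15  10  19  43  41  42  41  35  35  37  43  53  59  70  77
   80  79  78]
 [ 76  72  47  34  27  33  29  26  47  50  56  61  64  70  79  76  77  74
   74  77  78]
 [ 82  76  66  60  60  53  37  22  49  72  78  77  76  80  77  79  76  77
   78  72  80]
 [ 80  76  79  72  78  77  51  27  46  72  78  78  83  75  77  77  76  76
   77  78  74]
 [ 82  77  81  77  81  77  56  31  40  69  83  80  77  77  78  80  78  74
   76  75  75]
 [ 83  76  80  79  76  78  67  33  36  59  75  77  80  79  75  72  75  80
   78  74  82]
 [ 72  74  76  76  80  80  73  45  20  51  76  76  78  79  71  79  81  79
   75  76  78]]
top [490.39324034 235.44688841] [483.2260101  234.47790404] 24.75 along 5.713799999999966 lat 27.414200000000005
side clip [413.90277778 168.85912698] [ 471.  -402.1] grip dark centroid [410.64055556 170.43111111] 28.125
-3 [412.4714236  170.07437249]
0 [411.61288981 169.88161288]
3 [410.75543381 169.68909525]
6 [409.89905355 169.49681916]
```

Both views put the grip about 2.5–3 mm past the clip. That's within tolerance, but I'll correct it for margin.

```bash
python3 -m jog '[{"tx":4,"ty":-0.1,"tz":0,"wx":0.6,"wy":0.9,"wz":0,"claw":0},{"tx":4,"ty":0.5,"tz":0,"wx":0,"wy":0,"wz":0,"claw":0},{"tx":4,"ty":0.5,"tz":0,"wx":0,"wy":0,"wz":0,"claw":0},{"tx":4,"ty":0.5,"tz":0,"wx":0,"wy":0,"wz":0,"claw":0},{"tx":4,"ty":0.5,"tz":0,"wx":0,"wy":0,"wz":0,"claw":0},{"tx":3.5,"ty":0.5,"tz":1,"wx":0,"wy":0,"wz":0,"claw":0},{"tx":0,"ty":0,"tz":3,"wx":0,"wy":0,"wz":0,"claw":0},{"tx":0,"ty":0,"tz":4,"wx":0,"wy":0,"wz":0,"claw":0},{"tx":0,"ty":0,"tz":3,"wx":0,"wy":0,"wz":0,"claw":0},{"tx":0,"ty":0,"tz":0,"wx":0,"wy":0,"wz":0,"claw":0}]'; python3 d.py 469.4 -367.9 85 100.8
```

```text
time_s: 47.25
position: [470.0, -341.6, 155.1]
orientation: [[-0.227, 0.974, 0.011], [0.974, 0.227, -0.0], [-0.003, 0.011, -1.0]]
contact_force: [0.2, 0.5, 0.8]
width: 42.9
t47.2 pos [ 470.  -341.6  155.1] yaw 103.1 F [0.2 0.5 0.8] w 42.9 q7 0.35
  turn [0.6 0.2 2.3] shift now [-2.53 -0.73  7.01] shift after turn [-2.57 -0.55  7.01]
```

```bash
python3 -m jog '[{"tx":0,"ty":0,"tz":0,"wx":0.6,"wy":0.2,"wz":2,"claw":0},{"tx":-2.3,"ty":-0.5,"tz":0,"wx":0,"wy":0,"wz":0,"claw":0},{"tx":0,"ty":0,"tz":2,"wx":0,"wy":0,"wz":0,"claw":0},{"tx":0,"ty":0,"tz":1,"wx":0,"wy":0,"wz":0,"claw":0},{"tx":0,"ty":0,"tz":0,"wx":0,"wy":0,"wz":0,"claw":0}]'; python3 d.py 469.4 -367.9 85 100.8
```

```text
time_s: 47.75
position: [472.9, -361.1, 132.8]
orientation: [[-0.199, 0.98, 0.005], [0.98, 0.199, -0.003], [-0.004, 0.005, -1.0]]
contact_force: [0.2, 1.1, 0.2]
width: 42.6
t47.8 pos [ 472.9 -361.1  132.8] yaw 101.5 F [0.2 1.1 0.2] w 42.6 q7 0.34
  turn [0.3 0.2 0.7] shift now [-0.58 -0.5   4.78] shift after turn [-0.6  -0.47  4.78]
```

```bash
python3 -m jog '[{"tx":-0.6,"ty":-0.7,"tz":1.5,"wx":0,"wy":0,"wz":0,"claw":0},{"tx":0,"ty":0,"tz":1.8,"wx":0,"wy":0,"wz":0,"claw":0},{"tx":0,"ty":0,"tz":1.2,"wx":0,"wy":0,"wz":0,"claw":0},{"tx":0,"ty":0,"tz":0,"wx":0,"wy":0,"wz":0,"claw":-1},{"tx":0,"ty":0,"tz":0,"wx":0,"wy":0,"wz":0,"claw":-1},{"tx":0,"ty":0,"tz":0,"wx":0,"wy":0,"wz":0,"claw":-1},{"tx":0,"ty":0,"tz":0,"wx":0,"wy":0,"wz":0,"claw":-1},{"tx":0,"ty":0,"tz":0,"wx":0,"wy":0,"wz":0,"claw":-1}]' 25; python3 d.py 466.9 -368.4 85 100.8
```

```text
time_s: 48.55
position: [467.7, -369.5, 88.4]
orientation: [[-0.2, 0.98, 0.008], [0.98, 0.2, -0.005], [-0.007, 0.007, -1.0]]
contact_force: [1.9, 0.2, -5.0]
width: 13.1
t48.5 pos [ 467.7 -369.5   88.4] yaw 101.5 F [ 1.9  0.2 -5. ] w 13.1 q7 0.31
  turn [0.4 0.4 0.7] shift now [ 0.13 -0.06  0.34] shift after turn [ 0.13 -0.06  0.34]
```

```bash
python3 -m jog '[{"tx":0,"ty":0,"tz":0,"wx":0,"wy":0,"wz":0,"claw":0},{"tx":0,"ty":0,"tz":0,"wx":0,"wy":0,"wz":0,"claw":0},{"tx":0,"ty":0,"tz":0,"wx":0,"wy":0,"wz":0,"claw":0},{"tx":0,"ty":0,"tz":0,"wx":0,"wy":0,"wz":0,"claw":0},{"tx":0,"ty":0,"tz":-3,"wx":0,"wy":0,"wz":0,"claw":0},{"tx":0,"ty":0,"tz":-4,"wx":0,"wy":0,"wz":0,"claw":0},{"tx":0,"ty":0,"tz":-4.5,"wx":0,"wy":0,"wz":0,"claw":0},{"tx":0,"ty":0,"tz":-4.5,"wx":0,"wy":0,"wz":0,"claw":0},{"tx":-4,"ty":0,"tz":0,"wx":0,"wy":0,"wz":0,"claw":0},{"tx":-4,"ty":0,"tz":0,"wx":0,"wy":0,"wz":0,"claw":0},{"tx":-4,"ty":0,"tz":0,"wx":0,"wy":0,"wz":0,"claw":0},{"tx":-4,"ty":0,"tz":0,"wx":0,"wy":0,"wz":0,"claw":0},{"tx":-4,"ty":-1,"tz":0,"wx":0,"wy":0,"wz":0,"claw":0},{"tx":-4,"ty":-2,"tz":0,"wx":0,"wy":0,"wz":0,"claw":0},{"tx":0,"ty":0,"tz":0,"wx":0,"wy":0,"wz":0,"claw":0},{"tx":0,"ty":0,"tz":0,"wx":0,"wy":0,"wz":0,"claw":0}]'; python3 - <<'E'
from h import *
snap("top","tg",(440,190,520,290),5);snap("side","sg")
t=cv2.imread("pics/raw_tg.png")
c=np.zeros((500,800,3),np.uint8);c[:,:400]=cv2.imread("pics/tg.png");c[:350,400:785]=cv2.resize(t[190:290,110:220],(385,350));cv2.imwrite("pics/fin2.png",c)
E
python3 fine.py tg sg
```

```text
time_s: 50.15
position: [488.4, -615.8, 261.4]
orientation: [[-0.206, 0.978, 0.013], [0.978, 0.207, -0.009], [-0.012, 0.011, -1.0]]
contact_force: [0.6, -0.2, -0.0]
width: 42.7
top [490.32819635 235.41381279] [486.07843137 234.10294118] 12.75 along 5.102600000000007 lat 20.306799999999974
side clip [414.23684211 168.57894737] [ 471.  -404.5] grip dark centroid [411.17115385 170.58818681] 28.4375
-3 [412.7932498  169.78972623]
0 [411.93537184 169.59733781]
3 [411.07856976 169.40519066]
6 [410.22284154 169.21328434]
```

View pics/fin2.png

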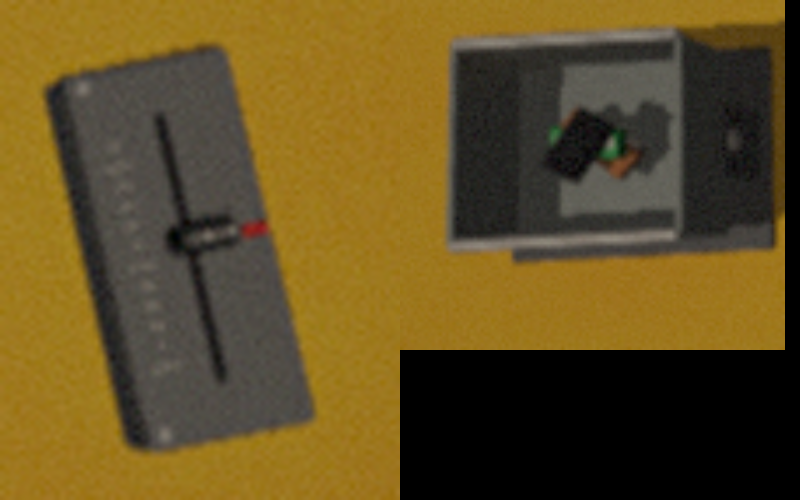

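The white line is now at about (213,235), in line with the clip at (255,229) once the box's tilt is allowed for, which puts it at about +1 mm. The top-view mask figure (5.1 mm) is invalid because it caught the box surface. Bin upright, arm clear, so I hand in.

```bash
python3 -c "
from cell import env;print(env.finish_job())"
```

```text
the job is handed in; nothing more can be done
None
```

I did all four steps in order and handed the job in at about 50 s on the robot's clock; no verdict was reported.

- **Bin:** I pushed it upright to its stop. The fingers stopped within 1 mm of the predicted upright position, and the last pictures show it standing upright.
- **Offcuts:** I put the aluminium, brown, green and heat-sink pieces in the bin; the green one was the 45 mm piece on the saw. The saw table is empty. The aluminium piece can't be seen in the last pictures. It was still gripped over the bin and let go inside it, so I take it to be under the others, but the stack height I measured (about 111 mm) did not settle that.
- **Belt tension:** The wheel turned about 2.45 rad without slipping, to roughly 3.2 rad. The pointer stands in the green band, though I felt no clear rise in resistance.
- **Speed grip:** The first setting was about 2.5–3 mm past the clip, so I gripped it again and moved it back about 2 mm.
    - The arm position and the white line put it about 0.5–1 mm past the clip; the limit is 5 mm.
    - Two automatic checks disagreed. The top-view mask gave 5.1 mm, which I rejected because it had picked up the box surface. The side view gave about 2.7 mm with the clip partly hidden.

I did not touch the project box, relay, spudger or chip tube, but I did not measure them again at the end.

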